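Gauge the washed outlet sleeves of the jar dispensers

TASK

Check the washed outlet sleeves on the drying rack, one at a time in post order starting from the end with the round black knob: lift each one up off its post and slide it down the stepped gauge pin until it stops. A sleeve that goes all the way down to the gauge's foot is sound, so stand it upright on the rectangular tray; one that stops on the step is furred up, so stand it upright in the round dish. Leave the gauge standing, and leave the jars, mug and scoop where they are.

Things in the scene. Friction and masses are not known exactly. Their poses are not given: they have to be found in the camera images.
- rack: Fixed wooden drying rack: board 65 mm wide (x), from y = -150 to +190 mm, 15 mm thick, origin on its underside below the middle post. Five 10 mm steel posts rise to 75 mm over the table at y = +124 (post 1), +62, 0, -62 and -124 mm (post 5). Black knob 20 mm wide, 26 mm high at the +y end. Sleeves stand over the posts on the board with a few mm of play; posts may be empty.
- gauge: Loose steel gauge, 0.9 kg. Round foot 90 mm across, 15 mm thick; upright pin in its middle, 20 mm thick up to a step 40 mm above the table, then 14 mm thick, tapered over the last 6 mm to a tip at 66 mm. Origin: centre of the underside, z up the pin. A sound sleeve goes down to the foot (its origin 15 mm above the gauge's), a furred one stops on the step (40 mm above).
- tray: Loose rectangular steel tray, for sound sleeves: 140 mm (its x) x 170 mm (its y), rim 14 mm high, walls and floor 3 mm thick, 0.6 kg; origin at the centre of its underside. Room for five standing sleeves (rows along its y).
- dish: Loose round white dish, for furred sleeves: 170 mm across, rim 14 mm high, wall 4 mm, floor 3 mm thick, 0.6 kg; origin at the centre of its underside. Room for five standing sleeves in a ring.
- sleeve_1a: Black plastic tube, 40 mm outside, 45 mm tall, open at both ends, 50 to 80 g; origin at the centre of its underside, z along its bore (upright at the start). Starts on post 1 of the rack, if present (never both sleeve_1a and sleeve_1b). Bore 23 mm (sound) or 17 mm (furred up): find out with the gauge.
- sleeve_1b: Black plastic tube, 40 mm outside, 45 mm tall, open at both ends, 50 to 80 g; origin at the centre of its underside, z along its bore (upright at the start). Starts on post 1 of the rack, if present (never both sleeve_1a and sleeve_1b). Bore 23 mm (sound) or 17 mm (furred up): find out with the gauge.
- sleeve_2a: Black plastic tube, 40 mm outside, 45 mm tall, open at both ends, 50 to 80 g; origin at the centre of its underside, z along its bore (upright at the start). Starts on post 2 of the rack, if present (never both sleeve_2a and sleeve_2b). Bore 23 mm (sound) or 17 mm (furred up): find out with the gauge.
- sleeve_2b: Black plastic tube, 40 mm outside, 45 mm tall, open at both ends, 50 to 80 g; origin at the centre of its underside, z along its bore (upright at the start). Starts on post 2 of the rack, if present (never both sleeve_2a and sleeve_2b). Bore 23 mm (sound) or 17 mm (furred up): find out with the gauge.
- sleeve_3a: Black plastic tube, 40 mm outside, 45 mm tall, open at both ends, 50 to 80 g; origin at the centre of its underside, z along its bore (upright at the start). Starts on post 3 of the rack, if present (never both sleeve_3a and sleeve_3b). Bore 23 mm (sound) or 17 mm (furred up): find out with the gauge.
- sleeve_3b: Black plastic tube, 40 mm outside, 45 mm tall, open at both ends, 50 to 80 g; origin at the centre of its underside, z along its bore (upright at the start). Starts on post 3 of the rack, if present (never both sleeve_3a and sleeve_3b). Bore 23 mm (sound) or 17 mm (furred up): find out with the gauge.
- sleeve_4a: Black plastic tube, 40 mm outside, 45 mm tall, open at both ends, 50 to 80 g; origin at the centre of its underside, z along its bore (upright at the start). Starts on post 4 of the rack, if present (never both sleeve_4a and sleeve_4b). Bore 23 mm (sound) or 17 mm (furred up): find out with the gauge.
- sleeve_4b: Black plastic tube, 40 mm outside, 45 mm tall, open at both ends, 50 to 80 g; origin at the centre of its underside, z along its bore (upright at the start). Starts on post 4 of the rack, if present (never both sleeve_4a and sleeve_4b). Bore 23 mm (sound) or 17 mm (furred up): find out with the gauge.
- sleeve_5a: Black plastic tube, 40 mm outside, 45 mm tall, open at both ends, 50 to 80 g; origin at the centre of its underside, z along its bore (upright at the start). Starts on post 5 of the rack, if present (never both sleeve_5a and sleeve_5b). Bore 23 mm (sound) or 17 mm (furred up): find out with the gauge.
- sleeve_5b: Black plastic tube, 40 mm outside, 45 mm tall, open at both ends, 50 to 80 g; origin at the centre of its underside, z along its bore (upright at the start). Starts on post 5 of the rack, if present (never both sleeve_5a and sleeve_5b). Bore 23 mm (sound) or 17 mm (furred up): find out with the gauge.
- jar_1: Bystander: glass jar with a black stopper, 90 mm across, 150 mm high; origin at the centre of its underside.
- jar_2: Bystander: another such jar, less full.
- mug: Bystander: white mug 76 mm across, 75 mm high, handle at its +y; origin at the centre of its underside.
- scoop: Bystander: spoon about 150 mm long lying along its x; origin at its underside.
There are look-alikes about, which are no part of the job. What is shaped like the sleeve_1a but orange is not meant.

How it is judged:
On the way, in this order (a step that is already met when the one before it is completed fails the run):
1. the sleeve of post 1 (1a) is slid onto the gauge pin until it stops (z of sleeve_1a in the frame of gauge between 0.01 and 0.0185 m and horizontal distance between sleeve_1a and gauge below 0.006 m and angle between the z axis of sleeve_1a and the z axis of gauge, either way round below 0.15 rad), for 0.2 s.
2. the sleeve of post 1 (1b) is slid onto the gauge pin until it stops (z of sleeve_1b in the frame of gauge between 0.035 and 0.0435 m and horizontal distance between sleeve_1b and gauge below 0.006 m and angle between the z axis of sleeve_1b and the z axis of gauge, either way round below 0.15 rad), for 0.2 s.
3. the sleeve of post 2 (2a) is slid onto the gauge pin until it stops (z of sleeve_2a in the frame of gauge between 0.035 and 0.0435 m and horizontal distance between sleeve_2a and gauge below 0.006 m and angle between the z axis of sleeve_2a and the z axis of gauge, either way round below 0.15 rad), for 0.2 s.
4. the sleeve of post 2 (2b) is slid onto the gauge pin until it stops (z of sleeve_2b in the frame of gauge between 0.01 and 0.0185 m and horizontal distance between sleeve_2b and gauge below 0.006 m and angle between the z axis of sleeve_2b and the z axis of gauge, either way round below 0.15 rad), for 0.2 s.
5. the sleeve of post 3 (3a) is slid onto the gauge pin until it stops (z of sleeve_3a in the frame of gauge between 0.035 and 0.0435 m and horizontal distance between sleeve_3a and gauge below 0.006 m and angle between the z axis of sleeve_3a and the z axis of gauge, either way round below 0.15 rad), for 0.2 s.
6. the sleeve of post 3 (3b) is slid onto the gauge pin until it stops (z of sleeve_3b in the frame of gauge between 0.01 and 0.0185 m and horizontal distance between sleeve_3b and gauge below 0.006 m and angle between the z axis of sleeve_3b and the z axis of gauge, either way round below 0.15 rad), for 0.2 s.
7. the sleeve of post 4 (4a) is slid onto the gauge pin until it stops (z of sleeve_4a in the frame of gauge between 0.01 and 0.0185 m and horizontal distance between sleeve_4a and gauge below 0.006 m and angle between the z axis of sleeve_4a and the z axis of gauge, either way round below 0.15 rad), for 0.2 s.
8. the sleeve of post 4 (4b) is slid onto the gauge pin until it stops (z of sleeve_4b in the frame of gauge between 0.035 and 0.0435 m and horizontal distance between sleeve_4b and gauge below 0.006 m and angle between the z axis of sleeve_4b and the z axis of gauge, either way round below 0.15 rad), for 0.2 s.
9. the sleeve of post 5 (5a) is slid onto the gauge pin until it stops (z of sleeve_5a in the frame of gauge between 0.035 and 0.0435 m and horizontal distance between sleeve_5a and gauge below 0.006 m and angle between the z axis of sleeve_5a and the z axis of gauge, either way round below 0.15 rad), for 0.2 s.
10. the sleeve of post 5 (5b) is slid onto the gauge pin until it stops (z of sleeve_5b in the frame of gauge between 0.01 and 0.0185 m and horizontal distance between sleeve_5b and gauge below 0.006 m and angle between the z axis of sleeve_5b and the z axis of gauge, either way round below 0.15 rad), for 0.2 s.
At the end, for the whole second after the job is handed in: Every sleeve has been slid down the gauge pin to its stop, in post order, and stands upright (0.15 rad), flat and at rest: sound ones (23 mm bore) wholly inside the tray, furred ones (17 mm bore) wholly inside the dish; the gauge stands upright (0.1 rad) (x of sleeve_1a in the frame of tray between -0.055 and 0.055 m and y of sleeve_1a in the frame of tray between -0.07 and 0.07 m and z of sleeve_1a in the frame of tray between -0.003 and 0.009 m and angle between each of sleeve_1a, sleeve_1b, sleeve_2a, sleeve_2b, sleeve_3a, sleeve_3b, sleeve_4a, sleeve_4b, sleeve_5a, sleeve_5b's own z axis and vertical below 0.15 rad and linear speed of each of sleeve_1a, sleeve_1b, sleeve_2a, sleeve_2b, sleeve_3a, sleeve_3b, sleeve_4a, sleeve_4b, sleeve_5a, sleeve_5b below 0.02 m/s and horizontal distance between each of sleeve_1b, sleeve_2a, sleeve_3a, sleeve_4b, sleeve_5a and dish below 0.068 m and z of sleeve_1b in the frame of dish between -0.003 and 0.009 m and z of sleeve_2a in the frame of dish between -0.003 and 0.009 m and x of sleeve_2b in the frame of tray between -0.055 and 0.055 m and y of sleeve_2b in the frame of tray between -0.07 and 0.07 m and z of sleeve_2b in the frame of tray between -0.003 and 0.009 m and z of sleeve_3a in the frame of dish between -0.003 and 0.009 m and x of sleeve_3b in the frame of tray between -0.055 and 0.055 m and y of sleeve_3b in the frame of tray between -0.07 and 0.07 m and z of sleeve_3b in the frame of tray between -0.003 and 0.009 m and x of sleeve_4a in the frame of tray between -0.055 and 0.055 m and y of sleeve_4a in the frame of tray between -0.07 and 0.07 m and z of sleeve_4a in the frame of tray between -0.003 and 0.009 m and z of sleeve_4b in the frame of dish between -0.003 and 0.009 m and z of sleeve_5a in the frame of dish between -0.003 and 0.009 m and x of sleeve_5b in the frame of tray between -0.055 and 0.055 m and y of sleeve_5b in the frame of tray between -0.07 and 0.07 m and z of sleeve_5b in the frame of tray between -0.003 and 0.009 m and angle between gauge's own z axis and vertical below 0.1 rad); the robot touches nothing.
It fails at once if the jar_1 is pushed more than 3 cm from its place or tipped (distance of jar_1 from where it was at the start of the episode above 0.03 m or angle between jar_1's own z axis and vertical above 0.5 rad).
It fails at once if the jar_2 is pushed more than 3 cm from its place or tipped (distance of jar_2 from where it was at the start of the episode above 0.03 m or angle between jar_2's own z axis and vertical above 0.5 rad).
It fails at once if the mug is pushed more than 3 cm from its place or tipped (distance of mug from where it was at the start of the episode above 0.03 m or angle between mug's own z axis and vertical above 0.5 rad).
It fails at once if the scoop is pushed more than 3 cm from its place or tipped (distance of scoop from where it was at the start of the episode above 0.03 m or angle between scoop's own z axis and vertical above 0.5 rad).
Of sleeve_1a, sleeve_1b only 1 to 1 are there at a start; the rules pass over those that are not, and their reading is None.
Of sleeve_2a, sleeve_2b, mug only 1 to 1 are there at a start; the rules pass over those that are not, and their reading is None.
Of sleeve_3a, sleeve_3b only 1 to 1 are there at a start; the rules pass over those that are not, and their reading is None.
Of sleeve_4a, sleeve_4b only 1 to 1 are there at a start; the rules pass over those that are not, and their reading is None.
Of sleeve_5a, sleeve_5b, scoop only 1 to 1 are there at a start; the rules pass over those that are not, and their reading is None.
At some moment in a run one of gauge, tray, dish may be knocked a few centimetres aside while the robot is not near it.
It also fails if it takes over 210 s, if anything falls off the work surface, if the arm or the gripper's body presses on something with over 40 N, if the wrist force passes 120 N, or if a joint passes its speed limit or range.

ROBOT

A 6-joint arm with a two-finger parallel gripper is mounted at the origin on the work surface. World frame = base frame: x ahead of the robot, y to its left, z up, the work surface at z = 0. Lengths are in m, angles in rad, forces in N, time in s.
With the tool pointing down it reaches from about 0.3 to 0.775 m from the base axis. Payload 14.6 kg.
Tool frame: the origin (TCP) lies on the centre line of the jaws, within the pads' length; the fingertips stand 19 mm ahead of it and the grasp point (between the pads) is the TCP; z points along the fingers, y is the line along which they close (so a half turn about z gives the same grasp; the last joint's range is limited). The gripper opens to 94 mm and grips with 3 to 60 N. Pads are 16 mm wide; open, the fingers measure 119 mm over their backs; the gripper's body (75 mm by 177 mm) begins 78 mm behind the grasp point.
Start: joints at [1.239, 0.3, 1.521, -0, 1.321, -0.067], TCP at [0.144, 0.531, 0.224] pointing down, gripper open.
Joint ranges: [-3.03, 3.03], [-0.79, 2.21], [0.23, 2.52], [-1.04, 4.18], [0, 3.07], [-2.55, 2.55]. Speed limits (rad/s): [2.22, 2.22, 2.57, 3.14, 3.14, 3.14].

INTERFACE

Orientations are given as [roll, pitch, yaw] about the fixed x, y, z axes, in that order (R = Rz(yaw) Ry(pitch) Rx(roll)).
In Python, from station import get_obs, camera, workorder gives the robot as it stands.
- The arm moves only by the tool play_rows, never from a script. Its argument "motion" is a list that holds one entry, the list of rows, each a list of 7 numbers: the shift along the tool's x, y, z as a fraction of full scale, then the turn, a rotation vector about the tool's x, y, z as a fraction of full scale, then the opening, from -1 (shut) to 1 (fully open). In form: [[[x, y, z, ax, ay, az, grip], ...]]. A call has 1 to 10 rows; each row is the pose to reach, as a shift and turn from the pose commanded when the call began, along the tool's axes at that moment, turning the shorter way round; what a row does not reach only later rows make up. Full scale, the value 1, is 0.25 m for a shift and 2 pi rad for a turn. A row lasts 1/10 s, in which the tool goes at most 50 mm and 8.59 degrees, less where a joint would pass 70% of its speed; a pose out of reach is approached as far as the arm can. A call with a number of a shift or a turn outside -1 to 1 is refused whole. A call with a gripper value outside its range is refused whole. The fingers move at their own pace and stop on an object; "grip_force" is the grip in N (left out, the last holds). Time passes only in rows, so rows that repeat a pose let the fingers close. It gives the time, the measured TCP pose, the force, the opening and the grip force at its end, in the units of the state.
- get_obs(): the state, without advancing time (a new reading comes with each control period).
- camera(name): name is "scene" or "top"; returns a dict with "frame" (400x640x3 uint8, red, green, blue), "z_map" (400x640 float32, m along the optical axis (not along the pixel's ray), 0 where there is no reading), "camera_matrix" (3x3 intrinsics, pixels), "T" (4x4, takes a point from camera to world coordinates). Camera axes: x right, y up, looking along -z (the intrinsics and any distortion apply to the point x, -y, -z); pixel columns grow to the right and rows downward; lengths in m; the calibration is good to about 2 mm. A picture is of the moment at which its call begins.
- workorder.hand_in(): hands the job in; it is judged then, once.
The state is a dict: "time_s": time; "qpos": joint angles; "joint_vel": joint speeds; "tau": joint torques, N m; "ee_pos": TCP position; "eef_rot": TCP orientation; "force": force on the tool from outside, world axes, zero at the start; "moment": the same for the moment, N m; "grip_width": finger opening in m; "grip_force": force on a finger pad.
Only numpy, scipy, OpenCV 4.12 (cv2) and the standard library are available. Lean on these libraries where they do the work, as an engineer would, in place of code of your own. Each camera call takes 0.05 s, during which the arm holds its last target. There are 200 camera calls.

## Working session

There is one attempt and no reset: what is moved stays moved. The work goes in short steps, Python scripts to look and compute and a tool call to move; the robot and the scene stay as the last step left them, time stands still between calls to the robot, and variables do not carry over. Pictures are saved under pics/ and viewed, at most 14 in all, crops included, and the job is handed in when it is done.

Besides the shell and the picture viewer there is one more tool, called after "Request:" as a command line: name --argument value ..., lists and objects as JSON in quotes. play_rows: Moves the arm, as the interface text tells. Its arguments: {"type":"object","properties":{"motion":{"type":"array"},"grip_force":{"type":"number"}},"required":["motion"]}

```bash
ls; mkdir -p pics; python3 - <<'E'
from station import get_obs, camera
import cv2,numpy as np
o=get_obs();print({k:np.round(v,3).tolist() for k,v in o.items()})
for n in("scene","top"):
    c=camera(n);cv2.imwrite(f"pics/{n}0.png",cv2.cvtColor(c["frame"],cv2.COLOR_RGB2BGR))
    print(n,c["camera_matrix"],c["T"].round(3).tolist())
    np.savez(f"{n}0.npz",**c)
E
```

```text
pics
{'time_s': 0.0, 'qpos': [1.239, 0.3, 1.522, -0.0, 1.321, -0.067], 'joint_vel': [-0.0, 0.001, 0.0, -0.0, -0.001, -0.0], 'tau': [0.0, -53.18, -35.273, 0.071, 0.024, -0.0], 'ee_pos': [0.144, 0.531, 0.224], 'eef_rot': [-3.14, -0.0, 2.877], 'force': [0.509, 0.315, -0.322], 'moment': [-0.052, -0.009, -0.039], 'grip_force': 0.0, 'grip_width': 0.094}
scene [[514.84066616   0.         321.98306103]
 [  0.         514.84066616 203.20716378]
 [  0.           0.           1.        ]] [[-0.657, -0.508, 0.556, 1.343], [0.753, -0.462, 0.467, 0.545], [0.02, 0.726, 0.687, 1.011], [0.0, 0.0, 0.0, 1.0]]
top [[439.88170478   0.         332.22626293]
 [  0.         439.88170478 200.96326461]
 [  0.           0.           1.        ]] [[-0.022, 0.998, -0.058, 0.488], [-1.0, -0.021, 0.013, -0.095], [0.012, 0.059, 0.998, 1.451], [0.0, 0.0, 0.0, 1.0]]
```

View pics/scene0.png

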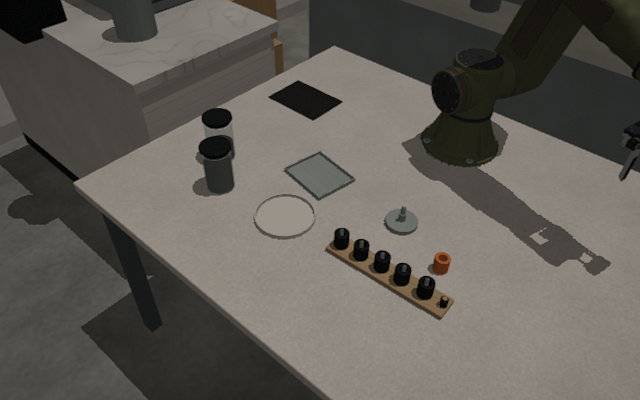

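View pics/top0.png

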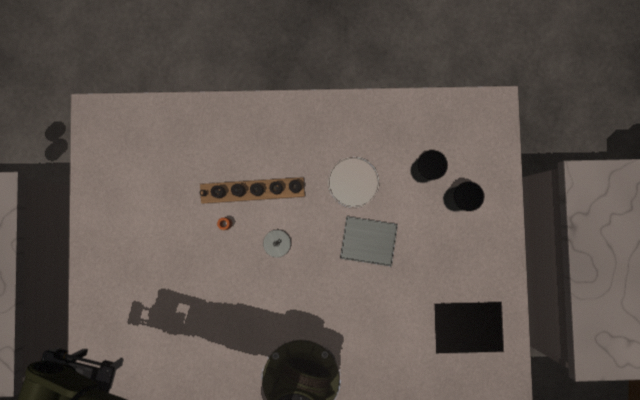

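Scene view: rack runs from (330,245) to (450,312) with the knob at (444,301). Five black sleeves stand at (427,287), (403,272), (382,261), (361,249) and (342,237). The gauge is at (402,218), tray (320,175) and dish (285,215).
Top view: knob (203,192), sleeves (219..296,190), gauge (277,243), tray (369,240), dish (354,182).
Things that could be taken for a sleeve: the orange tube (224,223 top), the black jar stoppers (432,164) and (468,195), the knob (203,192) and the flat black mat. I choose the five black tubes on the rack, starting next to the knob.

```bash
cat > h.py <<'E'
import numpy as np,cv2
def cloud(c):
    K=c["camera_matrix"];d=c["z_map"];v,u=np.indices(d.shape)
    P=np.stack([(u-K[0,2])/K[0,0]*d,-(v-K[1,2])/K[1,1]*d,-d],-1)
    W=P@c["T"][:3,:3].T+c["T"][:3,3]; W[d<=0]=np.nan
    return W
def ray(c,u,v,z):
    K=c["camera_matrix"];u=np.atleast_1d(u);v=np.atleast_1d(v)
    r=np.stack([(u-K[0,2])/K[0,0],-(v-K[1,2])/K[1,1],-np.ones(len(u))],-1)@c["T"][:3,:3].T
    o=c["T"][:3,3]; return o+r*((z-o[2])/r[:,2])[:,None]
E
python3 - <<'E'
from h import *
np.set_printoptions(suppress=True,precision=4)
C={n:dict(np.load(n+"0.npz")) for n in("top","scene")}
for n,c in C.items():
    W=cloud(c);x,y,z=W[...,0],W[...,1],W[...,2]
    ok=(x>.15)&(x<.9)&(y>-.7)&(y<.4)
    tb=ok&(abs(z)<.006);print(n,"table z",np.nanmean(z[tb]),np.nanstd(z[tb]))
    m=(ok&(z>.007)&(z<.3)).astype(np.uint8)
    k,L,S,cc=cv2.connectedComponentsWithStats(m)
    for i in range(1,k):
        if S[i,4]<15: continue
        q=W[L==i];f=c["frame"][L==i].mean(0)
        print(i,S[i,4],cc[i].round(1),"min",q.min(0),"max",q.max(0),"med",np.median(q,0),f.round())
c=C["top"];f=c["frame"];cr=np.hstack([cv2.resize(f[165:275,190:410],(792,396),interpolation=cv2.INTER_CUBIC)])
s=C["scene"]["frame"][150:330,240:480]
s=cv2.resize(s,(792,594),interpolation=cv2.INTER_CUBIC)
cv2.imwrite("pics/cropT.png",cr[...,::-1]);cv2.imwrite("pics/cropS.png",s[...,::-1])
E
```

```text
top table z -3.820401712944606e-05 0.002741193352503881
238 912 [429.1 166. ] min [ 0.6262 -0.4584  0.0083] max [ 0.7118 -0.3701  0.1591] med [ 0.6641 -0.4055  0.1485] [22. 21. 20.]
261 130 [358.6 167.9] min [ 0.5955 -0.269   0.007 ] max [ 0.7206 -0.105   0.0246] med [ 0.6883 -0.2148  0.0131] [126. 116. 108.]
365 2068 [252.  189.5] min [ 0.5771 -0.0224  0.007 ] max [0.6556 0.3176 0.0785] med [0.6134 0.1442 0.0173] [82. 64. 49.]
368 103 [345.8 197.6] min [ 0.5513 -0.2551  0.007 ] max [ 0.6517 -0.1009  0.0202] med [ 0.5729 -0.1455  0.0125] [131. 122. 115.]
393 988 [463.9 196.5] min [ 0.5287 -0.5745  0.0075] max [ 0.6324 -0.4754  0.1594] med [ 0.5703 -0.5064  0.1481] [21. 19. 19.]
510 129 [224.2 223. ] min [0.4884 0.2157 0.0071] max [0.527  0.2556 0.0538] med [0.5079 0.2339 0.0428] [106.  62.  41.]
512 33 [345.2 227.3] min [ 0.4377 -0.1705  0.0073] max [ 0.5221 -0.1458  0.0206] med [ 0.4863 -0.1536  0.0128] [96. 93. 88.]
513 25 [361.7 218.4] min [ 0.5072 -0.2457  0.0075] max [ 0.5185 -0.1741  0.0224] med [ 0.5145 -0.2097  0.0121] [98. 93. 87.]
532 119 [384.2 245.8] min [ 0.3595 -0.3243 
[... 419 characters left out ...]
5 -0.5657  0.0072] max [ 0.7159 -0.3677  0.154 ] med [ 0.6639 -0.4141  0.124 ] [40. 41. 39.]
19 278 [318.7 174.8] min [ 0.3559 -0.3252  0.007 ] max [ 0.5261 -0.1346  0.0182] med [ 0.4499 -0.2216  0.0105] [74. 77. 72.]
26 320 [283.2 215.6] min [ 0.5515 -0.2729  0.007 ] max [ 0.7218 -0.0975  0.0178] med [ 0.6439 -0.1819  0.0106] [117. 111. 103.]
30 639 [400.8 220.5] min [0.3948 0.0246 0.007 ] max [0.4885 0.1142 0.0658] med [0.4461 0.0734 0.0133] [96. 99. 93.]
35 3482 [389.7 272.9] min [ 0.5734 -0.0211  0.007 ] max [0.6582 0.3184 0.0751] med [0.6264 0.1596 0.017 ] [63. 53. 40.]
36 304 [440.8 262.4] min [0.4869 0.2165 0.007 ] max [0.5293 0.2549 0.0472] med [0.5162 0.2369 0.0344] [100.  54.  26.]
```

View pics/cropS.png

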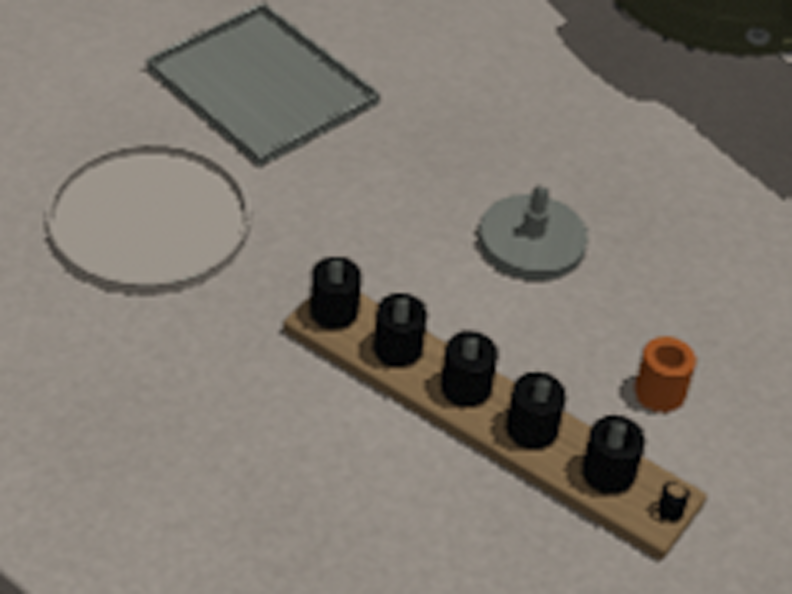

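View pics/cropT.png

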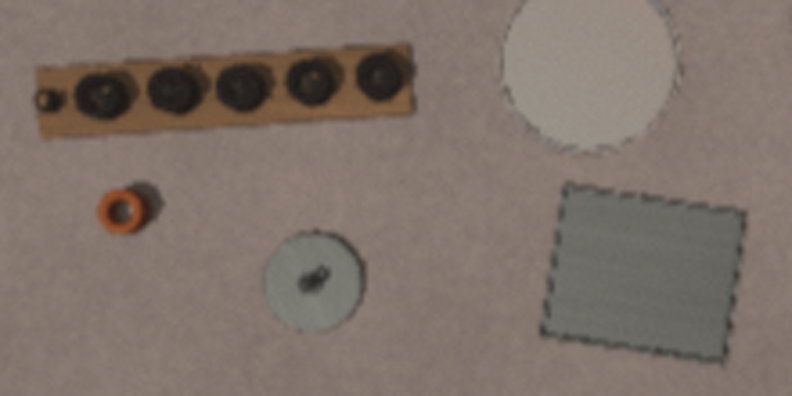

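Close crops agree with the description. Five black tubes stand on wooden-rack posts, with the knob at the lower-right end next to sleeve 1 (crop 613,455). The orange tube (665,372) stands on the table and is not meant, the gauge pin tip is at (540,190), and the tray and dish are empty.

```bash
cat >> h.py <<'E'
from scipy.optimize import least_squares
def circ(p,r):
    s=least_squares(lambda a:np.hypot(p[:,0]-a[0],p[:,1]-a[1])-r,np.median(p,0)[:2],loss='soft_l1',f_scale=.002)
    return s.x
def near(W,x,y,r,z0,z1):
    return W[(np.hypot(W[...,0]-x,W[...,1]-y)<r)&(W[...,2]>z0)&(W[...,2]<z1)]
def hullmid(p):
    (x,y),r=cv2.minEnclosingCircle(p[:,:2].astype(np.float32)); return np.array([x,y,r])
def things(cams,g=(.441,.069),t=(.443,-.228),d=(.636,-.186)):
    for n,c in cams.items():
        W=cloud(c)
        q=near(W,*g,.085,.008,.024); e=near(W,*g,.085,.045,.075)
        print(n,"gauge",hullmid(q).round(4),len(q),"pin",np.median(e,0).round(4) if len(e) else None,len(e))
        q=near(W,*d,.125,.008,.024);print("  dish",hullmid(q).round(4),len(q))
        q=near(W,*t,.15,.008,.024);q=q[np.hypot(q[:,0]-d[0],q[:,1]-d[1])>.1]
        (x,y),s,a=cv2.minAreaRect((q[:,:2]*1000).astype(np.float32));print("  tray",round(x,1),round(y,1),np.round(s,1),round(a,1))
def sleeves(cams,pred):
    for n,c in cams.items():
        W=cloud(c);dark=c["frame"].max(-1)<70
        Q=W.copy();Q[~dark]=np.nan
        for i,(x,y) in enumerate(pred):
            q=near(Q,x,y,.034,.054,.066) if n=="top" else near(Q,x,y,.034,.022,.066)
            if len(q)<12: print(n,i+1,"few");continue
            (a,b),_=cv2.minEnclosingCircle(q[:,:2].astype(np.float32))
            print(n,i+1,"box",((q[:,:2].max(0)+q[:,:2].min(0))/2).round(4),(np.ptp(q[:,:2],axis=0)).round(3),"circ",circ(q[q[:,2]<.052],.02).round(4) if n!="top" else "",len(q))
E
python3 - <<'E'
from h import *
C={n:dict(np.load(n+"0.npz")) for n in("top","scene")}
things(C)
P=[]
for n,c in C.items():
    W=cloud(c);q=W[(W[...,0]>.56)&(W[...,0]<.67)&(W[...,1]>-.04)&(W[...,1]<.33)&(W[...,2]>.009)&(W[...,2]<.022)]
    (x,y),s,a=cv2.minAreaRect((q[:,:2]*1000).astype(np.float32));print(n,"rack",x,y,s,a)
    a=np.deg2rad(a if s[1]>s[0] else a-90); u=np.array([-np.sin(a),np.cos(a)])
    m=np.array([x,y])/1000-.02*u
    pr=[m+k*u for k in(.124,.062,0,-.062,-.124)];print("posts",np.round(pr,4).tolist());P.append(pr)
    e=[np.median(near(W,*p,.02,.066,.08),0).round(4).tolist() for p in pr];print("tips",e)
sleeves(C,np.mean(P,0))
E
```

```text
top gauge [0.4396 0.0746 0.0802] 568 pin [0.4411 0.0692 0.0619] 19
  dish [ 0.624  -0.1782  0.1194] 332
  tray 444.8 -245.9 [233.8 259.3] 70.7
scene gauge [0.441  0.0692 0.0483] 550 pin [0.4439 0.0716 0.0573] 31
  dish [ 0.6169 -0.1886  0.1058] 310
  tray 440.7 -230.2 [176.3 145.3] 79.4
top rack 608.3363647460938 146.8812713623047 (82.05572509765625, 339.31024169921875) 2.366377830505371
posts [[0.604, 0.2508], [0.6066, 0.1888], [0.6092, 0.1269], [0.6117, 0.065], [0.6143, 0.003]]
tips [[0.6099, 0.2495, 0.0697], [0.6116, 0.1892, 0.0684], [0.6147, 0.1261, 0.0719], [0.62, 0.0662, 0.0695], [0.6217, 0.0029, 0.0706]]
scene rack 616.9052124023438 147.40658569335938 (68.46052551269531, 339.6687316894531) 2.737098217010498
posts [[0.6119, 0.2513], [0.6149, 0.1894], [0.6179, 0.1274], [0.6208, 0.0655], [0.6238, 0.0036]]
tips [[0.6125, 0.2523, 0.0701], [0.6155, 0.1906, 0.0696], [0.6174, 0.128, 0.0686], [0.6212, 0.0662, 0.0702], [0.6235, 0.0047, 0.069]]
top 1 box [0.6089 0.2515] [0.032 0.039] circ  80
top 2 box [0.6125 0.1876] [0.036 0.038] circ  95
top 3 box [0.6143 0.1281] [0.035 0.038] circ  96
top 4 box [0.6193 0.0658] [0.036 0.036] circ  79
top 5 box [0.6215 0.0055] [0.035 0.035] circ  97
scene 1 box [0.6111 0.2529] [0.043 0.038] circ [0.609  0.2512] 317
scene 2 box [0.6141 0.1894] [0.043 0.037] circ [0.613  0.1877] 303
scene 3 box [0.615 0.129] [0.042 0.038] circ [0.6138 0.1276] 282
scene 4 box [0.6194 0.0663] [0.04  0.041] circ [0.6184 0.0651] 270
scene 5 box [0.6219 0.0054] [0.043 0.041] circ [0.621  0.0038] 256
```

Request:
play_rows --motion '[[[-0.877,-0.177,0,0,0,0.2079,1],[-0.877,-0.177,0,0,0,0.2079,1],[-0.877,-0.177,0,0,0,0.2079,1],[-0.877,-0.177,0,0,0,0.2079,1],[-0.877,-0.177,0,0,0,0.2079,1],[-0.877,-0.177,0,0,0,0.2079,1],[-0.877,-0.177,0,0,0,0.2079,1],[-0.877,-0.177,0,0,0,0.2079,1],[-0.877,-0.177,0,0,0,0.2079,1],[-0.877,-0.177,0,0,0,0.2079,1]]]' --grip_force 15

```text
time_s: 1.1
ee_pos: [0.3439, 0.4306, 0.2241]
eef_rot: [-3.141, 0.0, 1.569]
force: [-0.1, -0.6, -0.3]
grip_width: 0.094
grip_force: 0.0
```

Request:
play_rows --motion '[[[-0.716,0.98,0.2,0,0,0,1],[-0.716,0.98,0.2,0,0,0,1],[-0.716,0.98,0.2,0,0,0,1],[-0.716,0.98,0.2,0,0,0,1],[-0.716,0.98,0.2,0,0,0,1],[-0.716,0.98,0.2,0,0,0,1],[-0.716,0.98,0.2,0,0,0,1],[-0.716,0.98,0.2,0,0,0,1]]]'

```text
time_s: 1.9
ee_pos: [0.5894, 0.2506, 0.1735]
eef_rot: [-3.14, 0.0, 1.571]
force: [-1.2, 0.3, 0.7]
grip_width: 0.0943
grip_force: 0.0
```

```bash
cat >> h.py <<'E'
def comp(W,m,n=12):
    k,L,S,_=cv2.connectedComponentsWithStats(m.astype(np.uint8))
    return W[np.isin(L,[i for i in range(1,k) if S[i,4]>=n])]
def look(g=(.441,.069),t=(.443,-.228),d=(.636,-.186)):
    from station import camera
    C={n:camera(n) for n in("top","scene")}
    for n,c in C.items():
        W=cloud(c);x,y,z=W[...,0],W[...,1],W[...,2]
        fl=(z>.0075)&(z<.024);dist=lambda p:np.hypot(x-p[0],y-p[1])
        q=comp(W,fl&(dist(g)<.085),40);e=W[(z>.045)&(z<.075)&(dist(g)<.06)]
        print(n,"gauge",hullmid(q).round(4) if len(q) else 0,"pin",np.median(e,0).round(4) if len(e) else None,len(e))
        q=comp(W,fl&(dist(d)<.12));print("  dish",hullmid(q).round(4) if len(q) else 0)
        q=comp(W,fl&(dist(t)<.14)&(dist(d)>.1))
        if len(q):
            (a,b),s,an=cv2.minAreaRect((q[:,:2]*1000).astype(np.float32));print("  tray",round(a,1),round(b,1),np.round(s,1),round(an,1))
    return C
E
python3 -c "
from h import *
look()
from station import get_obs;print(get_obs()['ee_pos'])"
```

```text
top gauge [0.4406 0.0699 0.0449] pin [0.4408 0.0691 0.0631] 17
  dish [ 0.6353 -0.1826  0.0868]
  tray 441.8 -230.3 [170.  142.2] 79.9
scene gauge [0.4423 0.0681 0.0481] pin [0.4422 0.0714 0.0548] 32
  dish [ 0.6194 -0.1828  0.1025]
  tray 441.6 -229.9 [176.  145.6] 79.6
[0.58822839 0.25239754 0.17450735]
```

Request:
play_rows --motion '[[[0,0.088,0.2,0,0,0,1],[0,0.088,0.4,0,0,0,1],[0,0.088,0.516,0,0,0,1],[0,0.088,0.516,0,0,0,-1],[0,0.088,0.516,0,0,0,-1],[0,0.088,0.516,0,0,0,-1],[0,0.088,0.516,0,0,0,-1],[0,0.088,0.516,0,0,0,-1],[0,0.088,0.516,0,0,0,-1],[0,0.088,0.516,0,0,0,-1]]]'

```text
time_s: 3.0
ee_pos: [0.611, 0.2517, 0.0458]
eef_rot: [3.141, -0.0, 1.57]
force: [-0.9, -0.1, 1.6]
grip_width: 0.0415
grip_force: 0.4
```

Request:
play_rows --motion '[[[0,0,0,0,0,0,-1],[0,0,0,0,0,0,-1],[0,0,0,0,0,0,-1],[0,0,-0.1,0,0,0,-1],[0,0,-0.2,0,0,0,-1],[0,0,-0.32,0,0,0,-1],[0,0,-0.44,0,0,0,-1]]]'

```text
time_s: 3.7
ee_pos: [0.6108, 0.2516, 0.1561]
eef_rot: [-3.141, 0.0, 1.57]
force: [0.5, 1.3, -0.7]
grip_width: 0.0387
grip_force: 15.0
```

```bash
python3 -c "
from h import *
C=look()
from station import get_obs;o=get_obs();p=o['ee_pos'];print(p,o['grip_width'],o['grip_force'])
c=C['scene'];W=cloud(c);q=W[(c['frame'].max(-1)<45)&(np.hypot(W[...,0]-p[0],W[...,1]-p[1])<.03)&(W[...,2]<p[2]+.02)&(W[...,2]>.08)]
print(q.min(0),q.max(0),len(q))
cv2.imwrite('pics/s1.png',cv2.resize(c['frame'][150:330,300:540],(720,540))[...,::-1])"
```

```text
top gauge [0.4407 0.0699 0.0447] pin [0.4409 0.0693 0.0599] 18
  dish [ 0.6365 -0.1849  0.0853]
  tray 442.1 -230.0 [171.4 143.1] 79.6
scene gauge [0.4392 0.0705 0.0471] pin [0.4426 0.0709 0.0556] 33
  dish [ 0.6196 -0.1806  0.1032]
  tray 441.6 -230.0 [176.1 146.6] 79.5
[0.61238507 0.25215681 0.15985286] 0.03900627667955497 14.999961552514378
[0.58542059 0.24955397 0.13095238] [0.63524493 0.27255625 0.17732114] 182
```

View pics/s1.png

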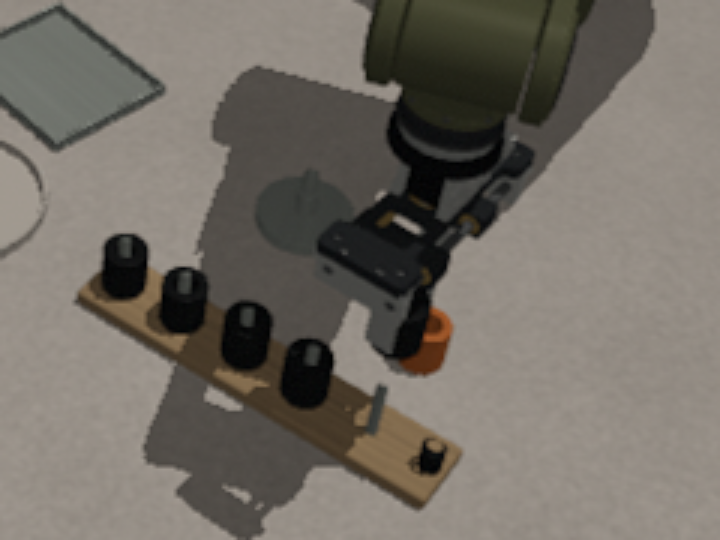

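The picture shows sleeve 1 held in the jaws (crop 410,335), post 1 empty, and the others still standing.

Request:
play_rows --motion '[[[-0.73,-0.68,0,0,0,0,-1],[-0.73,-0.68,0,0,0,0,-1],[-0.73,-0.68,0,0,0,0,-1],[-0.73,-0.68,0,0,0,0,-1],[-0.73,-0.68,0,0,0,0,-1],[-0.73,-0.68,0,0,0,0,-1],[-0.73,-0.68,0.1,0,0,0,-1],[-0.73,-0.68,0.15,0,0,0,-1]]]'

```text
time_s: 4.6
ee_pos: [0.4406, 0.0692, 0.1164]
eef_rot: [-3.141, 0.0, 1.57]
force: [-0.0, 0.3, -1.3]
grip_width: 0.0389
grip_force: 15.0
```

```bash
python3 -c "
from h import *
C=look()
from station import get_obs;o=get_obs();p=o['ee_pos'];print(p,o['grip_width'],o['force'])
c=C['scene']
cv2.imwrite('pics/s2.png',cv2.resize(c['frame'][150:270,330:490],(720,540),interpolation=cv2.INTER_CUBIC)[...,::-1])"
```

```text
top gauge [0.4453 0.046  0.0364] pin None 0
  dish [ 0.6358 -0.1847  0.0851]
  tray 439.8 -230.0 [170.5 141.6] 80.1
scene gauge [0.4419 0.0686 0.0477] pin [0.4437 0.071  0.056 ] 32
  dish [ 0.6187 -0.1811  0.1033]
  tray 440.3 -231.2 [176.3 144.5] 80.1
[0.44018707 0.06931561 0.11614959] 0.03871819987224129 [-0.06204436  0.80510708 -0.87332634]
```

View pics/s2.png

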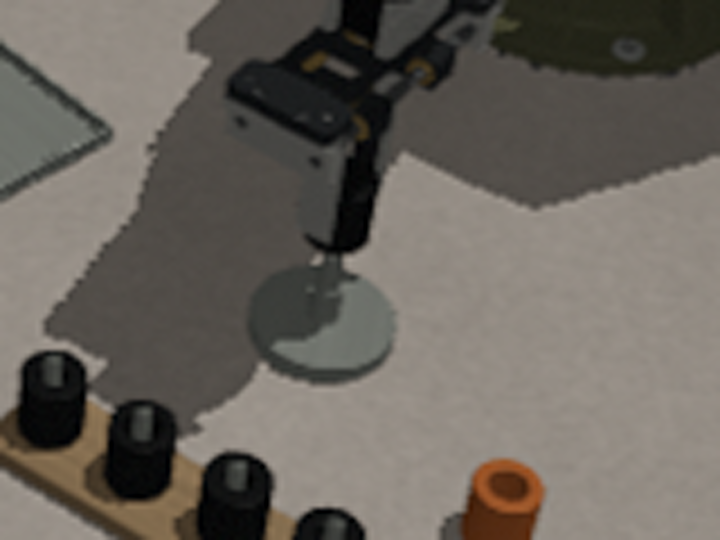

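The sleeve sits centred just above the pin (crop 335,250).

Request:
play_rows --motion '[[[0,0,0.04,0,0,0,-1],[0,0,0.08,0,0,0,-1],[0,0,0.12,0,0,0,-1],[0,0,0.16,0,0,0,-1],[0,0,0.16,0,0,0,-1]]]'

```text
time_s: 5.2
ee_pos: [0.4402, 0.0692, 0.0766]
eef_rot: [-3.139, 0.0, 1.571]
force: [0.3, 0.3, -1.0]
grip_width: 0.0386
grip_force: 15.0
```

Request:
play_rows --motion '[[[0,0,0,0,0,0,0.4],[0,0,0,0,0,0,0.4],[0,0,0,0,0,0,0.4],[0,0,0,0,0,0,0.4],[0,0,0,0,0,0,0.4],[0,0,-0.05,0,0,0,0.4],[0,0,-0.15,0,0,0,0.4]]]'

```text
time_s: 5.9
ee_pos: [0.44, 0.0691, 0.1148]
eef_rot: [-3.139, 0.0, 1.57]
force: [0.2, -0.7, 1.3]
grip_width: 0.0661
grip_force: 0.0
```

```bash
cat >> h.py <<'E'
def check(C,g=(.441,.069)):
    """dark sleeve over the gauge: height span and circle fit, scene camera"""
    c=C['scene'];W=cloud(c);z=W[...,2]
    q=comp(W,(c['frame'].max(-1)<60)&(np.hypot(W[...,0]-g[0],W[...,1]-g[1])<.026)&(z>.016)&(z<.095),20)
    q=q if len(q) else np.zeros((1,3))
    print("sleeve z",np.percentile(q[:,2],[2,50,98]).round(3),"ctr",circ(q,.02).round(4),len(q))
E
python3 -c "
from h import *
C=look();check(C)
from station import get_obs;o=get_obs();p=o['ee_pos'];print(p,o['grip_width'],o['force'])
c=C['scene']
cv2.imwrite('pics/s3.png',cv2.resize(c['frame'][150:270,330:490],(720,540),interpolation=cv2.INTER_CUBIC)[...,::-1])"
```

```text
top gauge [0.4452 0.0462 0.0364] pin None 0
  dish [ 0.6382 -0.1855  0.0873]
  tray 439.6 -230.1 [170.7 141.5] 80.0
scene gauge [0.441  0.0692 0.0467] pin [0.4441 0.0715 0.0564] 158
  dish [ 0.6194 -0.1842  0.1035]
  tray 441.4 -230.3 [175.3 145.2] 80.3
sleeve z [0.019 0.048 0.06 ] ctr [0.4373 0.0683] 255
[0.44212071 0.06931979 0.11792072] 0.06569231501451203 [ 0.30287301  0.26609416 -0.58584738]
```

View pics/s3.png

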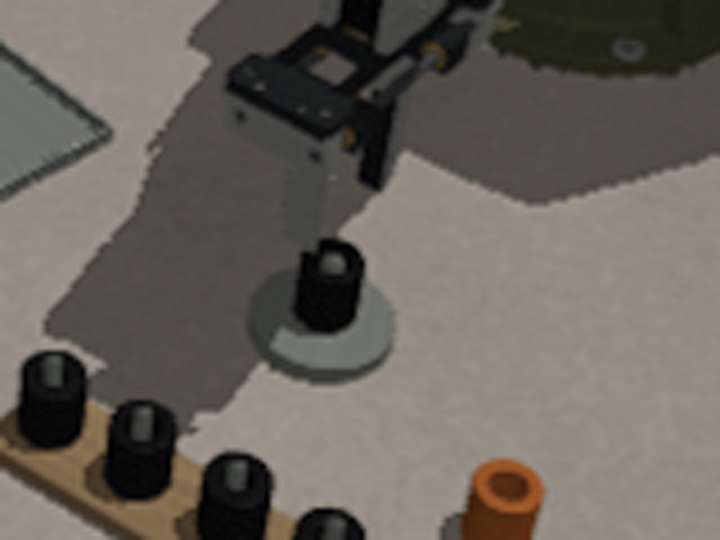

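Sleeve 1 went down to the foot (crop 330,290; top at z ≈ 0.060), so it is sound and goes on the tray.

Request:
play_rows --motion '[[[0,0,0.15,0,0,0,0.4],[0,0,0.28,0,0,0,0.4],[0,0,0.28,0,0,0,-1],[0,0,0.28,0,0,0,-1],[0,0,0.28,0,0,0,-1],[0,0,0.28,0,0,0,-1],[0,0,0.28,0,0,0,-1],[0,0,0.28,0,0,0,-1],[0,0,0.2,0,0,0,-1],[0,0,0.05,0,0,0,-1]]]'

```text
time_s: 7.0
ee_pos: [0.44, 0.0691, 0.103]
eef_rot: [-3.139, 0.0, 1.57]
force: [0.2, 0.1, -0.3]
grip_width: 0.0387
grip_force: 15.0
```

Request:
play_rows --motion '[[[0,0,-0.1,0,0,0,-1],[-0.3,-0.1,-0.16,0,0,0,-1],[-0.95,-0.14,-0.1,0,0,0,-1],[-0.95,-0.14,-0.1,0,0,0,-1],[-0.95,-0.14,-0.1,0,0,0,-1],[-0.95,-0.14,-0.1,0,0,0,-1],[-0.95,-0.14,-0.1,0,0,0,-1],[-0.95,-0.14,-0.1,0,0,0,-1]]]'

```text
time_s: 7.8
ee_pos: [0.4058, -0.1688, 0.1287]
eef_rot: [3.141, 0.0, 1.569]
force: [0.3, -0.3, -0.6]
grip_width: 0.0386
grip_force: 15.0
```

Request:
play_rows --motion '[[[-0.424,0,0,0,0,0,-1],[-0.424,0,0,0,0,0,-1],[-0.424,0,0,0,0,0,-1],[-0.424,0,0.15,0,0,0,-1],[-0.424,0,0.2,0,0,0,-1]]]'

```text
time_s: 8.3
ee_pos: [0.4053, -0.2724, 0.076]
eef_rot: [-3.139, -0.002, 1.572]
force: [-0.6, -0.1, -0.0]
grip_width: 0.039
grip_force: 15.0
```

```bash
python3 -c "
from h import *
C=look()
from station import get_obs;o=get_obs();p=o['ee_pos'];print(p,o['grip_width'],o['force'])"
```

```text
top gauge [0.4415 0.0697 0.0451] pin [0.4426 0.0694 0.0603] 16
  dish [ 0.6362 -0.1848  0.0853]
  tray 443.2 -216.0 [141.6 139.9] 80.0
scene gauge [0.4431 0.0685 0.0479] pin [0.4455 0.071  0.0558] 35
  dish [ 0.619  -0.183   0.1032]
  tray 441.7 -230.3 [175. 143.] 79.8
[ 0.40551583 -0.27255301  0.07691884] 0.03869470228429319 [ 0.45397169  0.46452578 -0.30719349]
```

Request:
play_rows --motion '[[[0,0,0.1,0,0,0,-1],[0,0,0.16,0,0,0,-1],[0,0,0.165,0,0,0,-1],[0,0,0.165,0,0,0,-1],[0,0,0.165,0,0,0,0.1],[0,0,0.165,0,0,0,0.1],[0,0,0.165,0,0,0,0.1],[0,0,0.165,0,0,0,0.1],[0,0,0.0,0,0,0,0.1],[0,0,-0.2,0,0,0,0.5]]]'

```text
time_s: 9.4
ee_pos: [0.4049, -0.2736, 0.1278]
eef_rot: [-3.138, -0.003, 1.57]
force: [0.7, -0.4, 0.5]
grip_width: 0.0566
grip_force: 0.0
```

Request:
play_rows --motion '[[[0.5,0.44,-0.1,0,0,0,1],[0.96,0.836,-0.1,0,0,0,1],[0.96,0.836,-0.1,0,0,0,1],[0.96,0.836,-0.1,0,0,0,1],[0.96,0.836,-0.1,0,0,0,1],[0.96,0.836,-0.1,0,0,0,1],[0.96,0.836,-0.1,0,0,0,1],[0.96,0.836,-0.1,0,0,0,1]]]'

```text
time_s: 10.2
ee_pos: [0.6158, -0.0322, 0.1527]
eef_rot: [3.142, -0.0, 1.573]
force: [0.5, -0.8, -0.2]
grip_width: 0.0942
grip_force: 0.0
```

Request:
play_rows --motion '[[[0.885,0,0,0,0,0,1],[0.885,0,0,0,0,0,1],[0.885,0,0,0,0,0,1],[0.885,0,0,0,0,0,1],[0.885,0,0,0,0,0,1],[0.885,0,0,0,0,0,1]]]'

```text
time_s: 10.8
ee_pos: [0.6142, 0.1887, 0.1527]
eef_rot: [-3.141, -0.0, 1.573]
force: [-0.5, -0.9, 0.8]
grip_width: 0.0938
grip_force: 0.0
```

```bash
python3 -c "
from h import *
C=look()
sleeves({'scene':C['scene']},[(.612,.251),(.613,.188),(.614,.128),(.619,.066),(.6215,.005)])
W=cloud(C['scene']);q=near(W,.405,-.274,.03,.02,.06);print('placed',circ(q,.02),q[:,2].max())
from station import get_obs;o=get_obs();p=o['ee_pos'];print(p,o['grip_width'],o['force'])"
```

```text
top gauge [0.4423 0.0703 0.0453] pin [0.4427 0.0695 0.0627] 16
  dish [ 0.6375 -0.1858  0.0865]
  tray 440.6 -230.2 [170.4 140.1] 79.9
scene gauge [0.4241 0.0691 0.0218] pin [0.4454 0.0742 0.0476] 9
  dish [ 0.6196 -0.1819  0.103 ]
  tray 442.6 -229.6 [176.4 145.8] 79.3
scene 1 box [0.6132 0.2526] [0.007 0.007] circ [0.6008 0.237 ] 36
scene 2 box [0.6152 0.1885] [0.043 0.039] circ [0.6128 0.1876] 305
scene 3 box [0.6163 0.128 ] [0.045 0.04 ] circ [0.6139 0.1276] 278
scene 4 box [0.6202 0.0673] [0.041 0.038] circ [0.618  0.0653] 280
scene 5 box [0.6236 0.0069] [0.044 0.037] circ [0.6212 0.0039] 256
placed [ 0.41006089 -0.27383991] 0.05085940194589578
[0.61473249 0.18581388 0.15281731] 0.09384621003685246 [-0.91238974 -0.66605226  0.10131   ]
```

Request:
play_rows --motion '[[[0,0,0.2,0,0,0,1],[0,0,0.4,0,0,0,1],[0,0,0.41,0,0,0,-1],[0,0,0.41,0,0,0,-1],[0,0,0.41,0,0,0,-1],[0,0,0.41,0,0,0,-1],[0,0,0.41,0,0,0,-1],[0,0,0.41,0,0,0,-1],[0,0,0.41,0,0,0,-1],[0,0,0.41,0,0,0,-1]]]'

```text
time_s: 11.9
ee_pos: [0.6145, 0.187, 0.0509]
eef_rot: [-3.141, 0.0, 1.571]
force: [-6.2, -0.3, 5.5]
grip_width: 0.0404
grip_force: 15.0
```

Request:
play_rows --motion '[[[0,0,0,0,0,0,-1],[0,0,0,0,0,0,-1],[0,0,-0.1,0,0,0,-1],[0,0,-0.25,0,0,0,-1],[0,0,-0.44,0,0,0,-1],[0,0,-0.44,0,0,0,-1]]]'

```text
time_s: 12.5
ee_pos: [0.6171, 0.1875, 0.1675]
eef_rot: [3.132, -0.002, 1.571]
force: [1.0, 0.8, -0.2]
grip_width: 0.0404
grip_force: 15.0
```

```bash
python3 -c "
from h import *
C=look()
from station import get_obs;o=get_obs();p=o['ee_pos'];print(p,o['eef_rot'],o['grip_width'],o['force'])
c=C['scene'];cv2.imwrite('pics/s4.png',cv2.resize(c['frame'][170:310,330:490],(640,560),interpolation=cv2.INTER_CUBIC)[...,::-1])"
```

```text
top gauge [0.4417 0.07   0.0449] pin [0.4438 0.0691 0.0594] 17
  dish [ 0.6189 -0.1833  0.1014]
  tray 440.7 -230.0 [170.1 139.8] 80.0
scene gauge 0 pin [0.4404 0.0731 0.0591] 5
  dish [ 0.6193 -0.1833  0.1029]
  tray 440.5 -230.7 [176.5 145.3] 79.4
[0.61506657 0.18702308 0.16112504] [ 3.14004717e+00 -3.65563192e-04  1.57065844e+00] 0.040174372795813214 [-0.11679292 -0.18823081 -1.23245966]
```

View pics/s4.png

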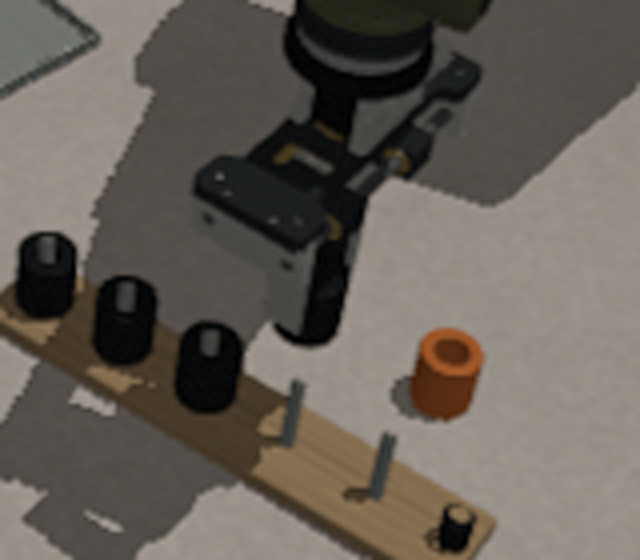

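Sleeve 2 is held upright (crop 310,310).

Request:
play_rows --motion '[[[-0.472,-0.69,0,0,0,0,-1],[-0.472,-0.69,0,0,0,0,-1],[-0.472,-0.69,0,0,0,0,-1],[-0.472,-0.69,0,0,0,0,-1],[-0.472,-0.69,0,0,0,0,-1],[-0.472,-0.69,0.1,0,0,0,-1],[-0.472,-0.69,0.16,0,0,0,-1],[-0.472,-0.69,0.16,0,0,0,-1]]]'

```text
time_s: 13.4
ee_pos: [0.4413, 0.069, 0.118]
eef_rot: [-3.137, 0.0, 1.57]
force: [0.9, 0.8, -1.6]
grip_width: 0.0402
grip_force: 15.0
```

```bash
python3 -c "
from h import *
C=look()
from station import get_obs;o=get_obs();p=o['ee_pos'];print(p,o['eef_rot'],o['grip_width'],o['force'])
c=C['scene'];W=cloud(c);q=W[(c['frame'].max(-1)<60)&(np.hypot(W[...,0]-p[0],W[...,1]-p[1])<.028)&(W[...,2]<p[2]-.008)&(W[...,2]>.072)]
print(q.min(0),len(q),circ(q,.02))"
```

```text
top gauge [0.4452 0.0446 0.0361] pin None 0
  dish [ 0.6351 -0.1835  0.0862]
  tray 440.9 -228.5 [172.9 140. ] 80.1
scene gauge [0.4408 0.071  0.0477] pin [0.4456 0.0714 0.0554] 30
  dish [ 0.6197 -0.1822  0.1035]
  tray 442.4 -229.9 [174.6 144.8] 81.2
[0.44239991 0.06910348 0.12011252] [-3.14019282e+00  9.51506265e-05  1.57066691e+00] 0.040166722727095094 [0.98515766 0.60187047 0.0220316 ]
[0.43303076 0.06039623 0.08065398] 86 [0.46783213 0.0961167 ]
```

Descend to bottom ≈ 45 mm, i.e. TCP 0.081.

Request:
play_rows --motion '[[[0,0,0.04,0,0,0,-1],[0,0,0.08,0,0,0,-1],[0,0,0.12,0,0,0,-1],[0,0,0.152,0,0,0,-1],[0,0,0.152,0,0,0,-1]]]'

```text
time_s: 14.0
ee_pos: [0.4414, 0.0689, 0.081]
eef_rot: [-3.139, 0.0, 1.571]
force: [-4.1, -0.3, -2.5]
grip_width: 0.0403
grip_force: 14.9
```

Request:
play_rows --motion '[[[0,0,0,0,0,0,0.4],[0,0,0,0,0,0,0.4],[0,0,0,0,0,0,0.4],[0,0,0,0,0,0,0.4],[0,0,0,0,0,0,0.4],[0,0,-0.08,0,0,0,0.4],[0,0,-0.18,0,0,0,0.4]]]'

```text
time_s: 14.7
ee_pos: [0.4419, 0.0689, 0.1274]
eef_rot: [-3.14, 0.0, 1.571]
force: [0.6, -0.1, 0.7]
grip_width: 0.0659
grip_force: 0.0
```

```bash
python3 -c "
from h import *
C=look();check(C)
c=C['scene'];cv2.imwrite('pics/s5.png',cv2.resize(c['frame'][150:270,330:490],(720,540),interpolation=cv2.INTER_CUBIC)[...,::-1])"
```

```text
top gauge [0.4454 0.0455 0.0363] pin None 0
  dish [ 0.6376 -0.1838  0.0879]
  tray 441.4 -230.3 [170.7 141.3] 80.1
scene gauge [0.444  0.0702 0.0461] pin [0.4549 0.0755 0.0618] 137
  dish [ 0.6195 -0.1821  0.1033]
  tray 441.6 -231.4 [177.2 144.9] 80.3
sleeve z [0.022 0.07  0.085] ctr [0.4397 0.0684] 287
```

View pics/s5.png

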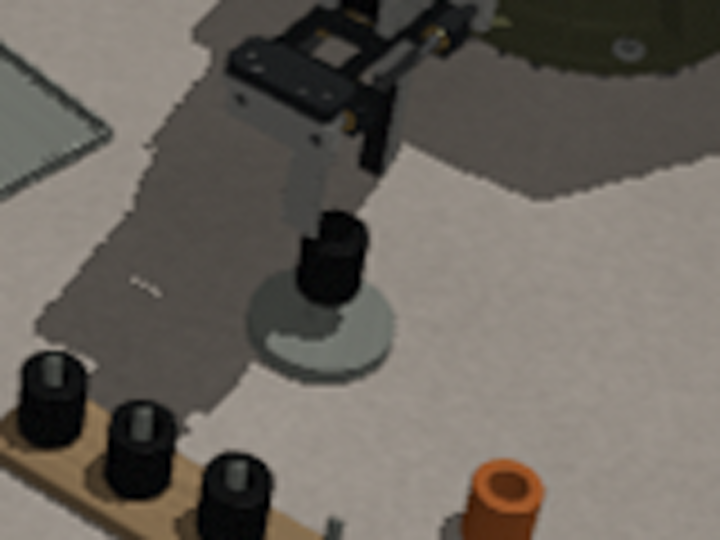

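Sleeve 2 stopped on the step (crop 335,255; top at z ≈ 0.085), so it is furred and goes in the dish.

Request:
play_rows --motion '[[[0,0,0.15,0,0,0,0.4],[0,0,0.208,0,0,0,0.4],[0,0,0.208,0,0,0,-1],[0,0,0.208,0,0,0,-1],[0,0,0.208,0,0,0,-1],[0,0,0.208,0,0,0,-1],[0,0,0.208,0,0,0,-1],[0,0,0.208,0,0,0,-1],[0,0,0.1,0,0,0,-1],[0,0,-0.05,0,0,0,-1]]]'

```text
time_s: 15.8
ee_pos: [0.4417, 0.0689, 0.1403]
eef_rot: [-3.139, 0.0, 1.571]
force: [-0.2, -0.4, 0.5]
grip_width: 0.0406
grip_force: 15.0
```

Request:
play_rows --motion '[[[-0.812,0.777,-0.03,0,0,0,-1],[-0.812,0.777,-0.03,0,0,0,-1],[-0.812,0.777,-0.03,0,0,0,-1],[-0.812,0.777,-0.03,0,0,0,-1],[-0.812,0.777,-0.03,0,0,0,-1],[-0.812,0.777,-0.03,0,0,0,-1],[-0.812,0.777,0.1,0,0,0,-1],[-0.812,0.777,0.2,0,0,0,-1],[-0.812,0.777,0.2,0,0,0,-1]]]'

```text
time_s: 16.7
ee_pos: [0.6351, -0.1339, 0.087]
eef_rot: [-3.137, -0.001, 1.57]
force: [-0.2, 0.3, -1.0]
grip_width: 0.0403
grip_force: 15.0
```

```bash
python3 -c "
from h import *
C=look()
from station import get_obs;o=get_obs();p=o['ee_pos'];print(p,o['eef_rot'],o['grip_width'],o['force'])"
```

```text
top gauge [0.4431 0.0701 0.0447] pin [0.4426 0.0691 0.0626] 16
  dish [ 0.6311 -0.2095  0.0792]
  tray 438.6 -242.9 [144.7 139.7] 79.9
scene gauge [0.4419 0.0705 0.0477] pin [0.4456 0.0712 0.0575] 33
  dish [ 0.6186 -0.185   0.1025]
  tray 445.3 -202.6 [119.4 146. ] 80.9
[ 0.63690476 -0.13408072  0.09119527] [3.14075220e+00 2.14887609e-04 1.57064133e+00] 0.03983857345088257 [ 0.33686425 -0.30860246  0.43121343]
```

Request:
play_rows --motion '[[[0,0,0.1,0,0,0,-1],[0,0,0.18,0,0,0,-1],[0,0,0.197,0,0,0,-1],[0,0,0.197,0,0,0,-1],[0,0,0.197,0,0,0,0.2],[0,0,0.197,0,0,0,0.2],[0,0,0.197,0,0,0,0.2],[0,0,0.197,0,0,0,0.2],[0,0,0.0,0,0,0,0.2],[0,0,-0.2,0,0,0,0.5]]]'

```text
time_s: 17.8
ee_pos: [0.6358, -0.1339, 0.1402]
eef_rot: [-3.139, -0.001, 1.571]
force: [0.5, 0.3, 1.3]
grip_width: 0.0618
grip_force: 0.0
```

Request:
play_rows --motion '[[[0.99,-0.08,-0.05,0,0,0,1],[0.99,-0.08,-0.05,0,0,0,1],[0.99,-0.08,-0.05,0,0,0,1],[0.99,-0.08,-0.05,0,0,0,1],[0.99,-0.08,-0.05,0,0,0,1],[0.99,-0.08,-0.05,0,0,0,1],[0.99,-0.08,-0.05,0,0,0,1]]]'

```text
time_s: 18.5
ee_pos: [0.6165, 0.1142, 0.1526]
eef_rot: [3.141, 0.0, 1.572]
force: [1.1, -1.0, 0.4]
grip_width: 0.0939
grip_force: 0.0
```

```bash
python3 -c "
from h import *
C=look()
sleeves({'scene':C['scene']},[(.612,.251),(.613,.188),(.614,.128),(.619,.066),(.6215,.005)])
W=cloud(C['scene']);q=near(W,.636,-.134,.03,.02,.06);print('placed',circ(q,.02),q[:,2].max())
from station import get_obs;o=get_obs();p=o['ee_pos'];print(p,o['grip_width'],o['force'])"
```

```text
top gauge [0.4435 0.0689 0.0446] pin [0.444  0.0692 0.0626] 17
  dish [ 0.6375 -0.1867  0.0873]
  tray 440.0 -230.1 [170.4 141.3] 80.0
scene gauge [0.4434 0.0699 0.0463] pin [0.446  0.0713 0.056 ] 33
  dish [ 0.6201 -0.1841  0.1027]
  tray 441.0 -229.3 [179.1 145.2] 79.4
scene 1 box [0.6133 0.2524] [0.006 0.007] circ [0.5959 0.2622] 34
scene 2 box [0.6163 0.1909] [0.008 0.007] circ [0.6324 0.203 ] 34
scene 3 box [0.6151 0.1294] [0.043 0.039] circ [0.6135 0.1276] 288
scene 4 box [0.6228 0.0664] [0.036 0.039] circ [0.6181 0.0652] 243
scene 5 box [0.6221 0.0057] [0.043 0.039] circ [0.6212 0.0035] 273
placed [ 0.63997042 -0.13396554] 0.050763415063246886
[0.61675195 0.11235939 0.1524082 ] 0.0938984920153248 [0.88616033 0.05331706 0.36313214]
```

Request:
play_rows --motion '[[[0.057,0,0.1,0,0,0,1],[0.057,0,0.3,0,0,0,1],[0.057,0,0.41,0,0,0,1],[0.057,0,0.41,0,0,0,-1],[0.057,0,0.41,0,0,0,-1],[0.057,0,0.41,0,0,0,-1],[0.057,0,0.41,0,0,0,-1],[0.057,0,0.41,0,0,0,-1],[0.057,0,0.41,0,0,0,-1],[0.057,0,0.41,0,0,0,-1]]]'

```text
time_s: 19.6
ee_pos: [0.6167, 0.1277, 0.0503]
eef_rot: [3.141, -0.0, 1.571]
force: [-0.3, 0.7, 1.7]
grip_width: 0.0412
grip_force: 0.4
```

Request:
play_rows --motion '[[[0,0,0,0,0,0,-1],[0,0,0,0,0,0,-1],[0,0,0,0,0,0,-1],[0,0,-0.1,0,0,0,-1],[0,0,-0.25,0,0,0,-1],[0,0,-0.44,0,0,0,-1],[0,0,-0.44,0,0,0,-1]]]'

```text
time_s: 20.3
ee_pos: [0.6189, 0.128, 0.1665]
eef_rot: [3.132, -0.001, 1.571]
force: [0.7, 0.2, -0.9]
grip_width: 0.0404
grip_force: 15.0
```

Request:
play_rows --motion '[[[-0.234,-0.692,0,0,0,0,-1],[-0.234,-0.692,0,0,0,0,-1],[-0.234,-0.692,0,0,0,0,-1],[-0.234,-0.692,0,0,0,0,-1],[-0.234,-0.692,0,0,0,0,-1],[-0.234,-0.692,0.1,0,0,0,-1],[-0.234,-0.692,0.16,0,0,0,-1],[-0.234,-0.692,0.16,0,0,0,-1]]]'

```text
time_s: 21.1
ee_pos: [0.443, 0.0692, 0.1181]
eef_rot: [-3.138, 0.0, 1.571]
force: [0.9, -0.4, -0.5]
grip_width: 0.0395
grip_force: 15.0
```

```bash
python3 -c "
from h import *
C=look()
from station import get_obs;o=get_obs();p=o['ee_pos'];print(p,o['eef_rot'],o['grip_width'],o['force'])"
```

```text
top gauge [0.4469 0.0444 0.0345] pin None 0
  dish [ 0.6368 -0.1857  0.0861]
  tray 440.7 -230.4 [170.8 139.9] 80.0
scene gauge [0.4444 0.0702 0.0471] pin [0.4456 0.0714 0.0555] 31
  dish [ 0.6357 -0.1852  0.0878]
  tray 441.2 -230.4 [177.5 144.6] 80.5
[0.44401417 0.06929538 0.12001758] [-3.14130918e+00  8.24484026e-06  1.57054377e+00] 0.03970121203846524 [ 0.40262491  0.10674073 -0.03645049]
```

Request:
play_rows --motion '[[[0,0,0.04,0,0,0,-1],[0,0,0.08,0,0,0,-1],[0,0,0.12,0,0,0,-1],[0,0,0.152,0,0,0,-1],[0,0,0.152,0,0,0,-1]]]'

```text
time_s: 21.7
ee_pos: [0.4425, 0.0692, 0.0804]
eef_rot: [-3.138, 0.0, 1.571]
force: [-3.0, 1.9, -2.5]
grip_width: 0.0403
grip_force: 14.8
```

Request:
play_rows --motion '[[[0,0,0,0,0,0,0.4],[0,0,0,0,0,0,0.4],[0,0,0,0,0,0,0.4],[0,0,0,0,0,0,0.4],[0,0,0,0,0,0,0.4],[0,0,-0.08,0,0,0,0.4],[0,0,-0.18,0,0,0,0.4]]]'

```text
time_s: 22.4
ee_pos: [0.4431, 0.0692, 0.1269]
eef_rot: [-3.14, 0.0, 1.571]
force: [-0.4, 0.4, -0.2]
grip_width: 0.0658
grip_force: 0.0
```

```bash
python3 -c "
from h import *
C=look();check(C,(.443,.069))"
```

```text
top gauge [0.4468 0.0443 0.0346] pin None 0
  dish [ 0.62   -0.1822  0.1034]
  tray 440.7 -230.1 [170.  139.9] 79.9
scene gauge [0.4438 0.0696 0.0473] pin [0.4557 0.0756 0.0619] 133
  dish [ 0.6191 -0.1844  0.1027]
  tray 441.6 -231.1 [176.7 143.5] 80.0
sleeve z [0.023 0.071 0.086] ctr [0.4408 0.0683] 288
```

Sleeve 3 stopped on the step (top z ≈ 0.086), so it is furred.

Request:
play_rows --motion '[[[0,0,0.15,0,0,0,0.4],[0,0,0.208,0,0,0,0.4],[0,0,0.208,0,0,0,-1],[0,0,0.208,0,0,0,-1],[0,0,0.208,0,0,0,-1],[0,0,0.208,0,0,0,-1],[0,0,0.208,0,0,0,-1],[0,0,0.208,0,0,0,-1],[0,0,0.1,0,0,0,-1],[0,0,-0.07,0,0,0,-1]]]'

```text
time_s: 23.5
ee_pos: [0.4426, 0.0691, 0.1444]
eef_rot: [-3.138, 0.0, 1.57]
force: [0.1, 0.1, -0.7]
grip_width: 0.0393
grip_force: 15.0
```

Request:
play_rows --motion '[[[-0.9,0.654,0,0,0,0,-1],[-0.9,0.654,0,0,0,0,-1],[-0.9,0.654,0,0,0,0,-1],[-0.9,0.654,0,0,0,0,-1],[-0.9,0.654,0,0,0,0,-1],[-0.9,0.654,0,0,0,0,-1],[-0.9,0.654,0,0,0,0,-1]]]'

```text
time_s: 24.2
ee_pos: [0.6081, -0.1588, 0.1445]
eef_rot: [3.141, 0.001, 1.568]
force: [-0.4, -0.2, -0.7]
grip_width: 0.0393
grip_force: 15.0
```

```bash
python3 -c "
from h import *
C=look()
from station import get_obs;o=get_obs();p=o['ee_pos'];print(p,o['eef_rot'],o['grip_width'],o['force'])"
```

```text
top gauge [0.4443 0.0701 0.0453] pin [0.4444 0.0698 0.0614] 18
  dish [ 0.6442 -0.2296  0.0693]
  tray 435.1 -261.3 [106.7 140.3] 79.4
scene gauge [0.4438 0.0701 0.0468] pin [0.4476 0.0712 0.0569] 33
  dish [ 0.6194 -0.1794  0.1024]
  tray 442.2 -222.1 [161.3 144.1] 79.5
[ 0.60693487 -0.15595102  0.14455724] [ 3.14157524e+00 -8.05986279e-05  1.56985401e+00] 0.03919486214339086 [-0.33589258  0.72660272 -0.07265503]
```

Request:
play_rows --motion '[[[-0.274,0,0,0,0,0,-1],[-0.274,0,0.1,0,0,0,-1],[-0.274,0,0.28,0,0,0,-1],[-0.274,0,0.38,0,0,0,-1],[-0.274,0,0.412,0,0,0,-1],[-0.274,0,0.412,0,0,0,-1]]]'

```text
time_s: 24.9
ee_pos: [0.6069, -0.2234, 0.0416]
eef_rot: [-3.141, -0.0, 1.571]
force: [-0.4, 1.7, -0.1]
grip_width: 0.0393
grip_force: 15.0
```

Request:
play_rows --motion '[[[0,0,0,0,0,0,0.2],[0,0,0,0,0,0,0.2],[0,0,0,0,0,0,0.2],[0,0,0,0,0,0,0.2],[0,0,-0.2,0,0,0,0.2],[0,0,-0.42,0,0,0,0.2]]]'

```text
time_s: 25.5
ee_pos: [0.6064, -0.2241, 0.1419]
eef_rot: [-3.139, -0.001, 1.57]
force: [0.2, 0.2, 1.1]
grip_width: 0.0566
grip_force: 0.0
```

Request:
play_rows --motion '[[[0.9,0.052,-0.05,0,0,0,1],[0.9,0.052,-0.05,0,0,0,1],[0.9,0.052,-0.05,0,0,0,1],[0.9,0.052,-0.05,0,0,0,1],[0.9,0.052,-0.05,0,0,0,1],[0.9,0.052,-0.05,0,0,0,1],[0.9,0.052,-0.05,0,0,0,1]]]'

```text
time_s: 26.2
ee_pos: [0.6201, 0.0006, 0.1541]
eef_rot: [3.141, 0.0, 1.571]
force: [0.2, -0.5, -0.5]
grip_width: 0.0939
grip_force: 0.0
```

```bash
python3 -c "
from h import *
C=look()
sleeves({'scene':C['scene']},[(.614,.128),(.619,.066),(.6215,.005)])
W=cloud(C['scene']);q=near(W,.606,-.224,.03,.02,.06);print('placed',circ(q,.02),q[:,2].max())
from station import get_obs;o=get_obs();p=o['ee_pos'];print(p,o['grip_width'],o['force'])"
```

```text
top gauge 0 pin None 0
  dish [ 0.6383 -0.1847  0.0874]
  tray 440.7 -229.9 [170.  140.5] 79.6
scene gauge [0.4444 0.0701 0.047 ] pin [0.4471 0.0717 0.0563] 32
  dish [ 0.6332 -0.1825  0.0889]
  tray 440.9 -232.2 [174.4 143.3] 79.8
scene 1 box [0.6196 0.129 ] [0.008 0.006] circ [0.6187 0.1494] 28
scene 2 box [0.6208 0.0681] [0.044 0.039] circ [0.6182 0.0655] 264
scene 3 box [0.6218 0.0049] [0.043 0.04 ] circ [0.6211 0.0037] 264
placed [ 0.61049405 -0.22425274] 0.05264842149338178
[ 6.20077822e-01 -5.61875118e-04  1.53911160e-01] 0.09400286956947543 [-0.86646027  0.27077217 -0.13528577]
```

Request:
play_rows --motion '[[[0.259,0,0,0,0,0,1],[0.259,0,0.1,0,0,0,1],[0.259,0,0.28,0,0,0,1],[0.259,0,0.416,0,0,0,1],[0.259,0,0.416,0,0,0,-1],[0.259,0,0.416,0,0,0,-1],[0.259,0,0.416,0,0,0,-1],[0.259,0,0.416,0,0,0,-1],[0.259,0,0.416,0,0,0,-1],[0.259,0,0.416,0,0,0,-1]]]'

```text
time_s: 27.3
ee_pos: [0.6204, 0.0654, 0.0507]
eef_rot: [3.14, -0.0, 1.571]
force: [0.2, -0.3, -0.0]
grip_width: 0.0493
grip_force: 0.0
```

Request:
play_rows --motion '[[[0,0,0,0,0,0,-1],[0,0,0,0,0,0,-1],[0,0,0,0,0,0,-1],[0,0,0,0,0,0,-1],[0,0,-0.1,0,0,0,-1],[0,0,-0.25,0,0,0,-1],[0,0,-0.44,0,0,0,-1],[0,0,-0.44,0,0,0,-1]]]'

```text
time_s: 28.1
ee_pos: [0.6225, 0.0656, 0.1665]
eef_rot: [3.132, -0.0, 1.571]
force: [0.3, 0.1, -0.2]
grip_width: 0.0401
grip_force: 15.0
```

Request:
play_rows --motion '[[[0.015,-0.704,0,0,0,0,-1],[0.015,-0.704,0,0,0,0,-1],[0.015,-0.704,0,0,0,0,-1],[0.015,-0.704,0,0,0,0,-1],[0.015,-0.704,0,0,0,0,-1],[0.015,-0.704,0.1,0,0,0,-1],[0.015,-0.704,0.16,0,0,0,-1],[0.015,-0.704,0.16,0,0,0,-1]]]'

```text
time_s: 28.9
ee_pos: [0.4438, 0.0691, 0.118]
eef_rot: [-3.138, 0.0, 1.57]
force: [0.3, -0.3, -0.1]
grip_width: 0.0401
grip_force: 15.0
```

```bash
python3 -c "
from h import *
C=look()
from station import get_obs;o=get_obs();p=o['ee_pos'];print(p,o['eef_rot'],o['grip_width'],o['force'])"
```

```text
top gauge [0.4468 0.0445 0.0346] pin None 0
  dish [ 0.6378 -0.1857  0.0871]
  tray 440.8 -230.2 [170.3 139.9] 80.1
scene gauge [0.4444 0.07   0.0466] pin [0.4466 0.0711 0.0562] 29
  dish [ 0.6195 -0.186   0.103 ]
  tray 440.3 -230.7 [177.1 144.4] 79.1
[0.44462493 0.06918885 0.12000918] [-3.14128776e+00  5.32565390e-05  1.57047325e+00] 0.04035698778286963 [ 0.19823459 -0.0699731  -1.46374496]
```

Request:
play_rows --motion '[[[0,0,0.04,0,0,0,-1],[0,0,0.08,0,0,0,-1],[0,0,0.12,0,0,0,-1],[0,0,0.152,0,0,0,-1],[0,0,0.152,0,0,0,-1]]]'

```text
time_s: 29.5
ee_pos: [0.4436, 0.0691, 0.0807]
eef_rot: [-3.14, 0.0, 1.571]
force: [0.4, -0.5, -1.4]
grip_width: 0.0403
grip_force: 15.0
```

Request:
play_rows --motion '[[[0,0,0,0,0,0,0.4],[0,0,0,0,0,0,0.4],[0,0,0,0,0,0,0.4],[0,0,0,0,0,0,0.4],[0,0,0,0,0,0,0.4],[0,0,-0.08,0,0,0,0.4],[0,0,-0.18,0,0,0,0.4]]]'

```text
time_s: 30.2
ee_pos: [0.4436, 0.0692, 0.1269]
eef_rot: [-3.14, 0.0, 1.571]
force: [0.8, -0.5, 0.2]
grip_width: 0.0653
grip_force: 0.0
```

```bash
python3 -c "
from h import *
C=look();check(C,(.443,.069))"
```

```text
top gauge [0.4486 0.0459 0.0363] pin None 0
  dish [ 0.6381 -0.186   0.0872]
  tray 440.1 -230.3 [170.3 147.1] 80.0
scene gauge [0.4458 0.069  0.0469] pin [0.4471 0.071  0.0564] 167
  dish [ 0.6187 -0.1804  0.1039]
  tray 441.4 -230.2 [176.  145.3] 79.2
sleeve z [0.018 0.05  0.061] ctr [0.4414 0.0689] 261
```

Sleeve 4 went down to the foot (top z ≈ 0.061), so it is sound.

Request:
play_rows --motion '[[[0,0,0.15,0,0,0,0.4],[0,0,0.304,0,0,0,0.4],[0,0,0.304,0,0,0,-1],[0,0,0.304,0,0,0,-1],[0,0,0.304,0,0,0,-1],[0,0,0.304,0,0,0,-1],[0,0,0.304,0,0,0,-1],[0,0,0.304,0,0,0,-1],[0,0,0.15,0,0,0,-1],[0,0,-0.03,0,0,0,-1]]]'

```text
time_s: 31.3
ee_pos: [0.4436, 0.0691, 0.1354]
eef_rot: [-3.14, 0.0, 1.571]
force: [0.4, 0.6, -0.7]
grip_width: 0.0404
grip_force: 15.0
```

Request:
play_rows --motion '[[[0,0,-0.05,0,0,0,-1],[-0.98,-0.086,-0.05,0,0,0,-1],[-0.98,-0.086,-0.05,0,0,0,-1],[-0.98,-0.086,-0.05,0,0,0,-1],[-0.98,-0.086,-0.05,0,0,0,-1],[-0.98,-0.086,-0.05,0,0,0,-1],[-0.98,-0.086,-0.05,0,0,0,-1],[-0.98,-0.086,-0.05,0,0,0,-1]]]'

```text
time_s: 32.1
ee_pos: [0.4224, -0.1764, 0.147]
eef_rot: [3.141, 0.0, 1.568]
force: [-0.0, 0.8, -1.0]
grip_width: 0.0401
grip_force: 15.0
```

```bash
python3 -c "
from h import *
C=look()
from station import get_obs;o=get_obs();p=o['ee_pos'];print(p,o['eef_rot'],o['grip_width'],o['force'])"
```

```text
top gauge [0.4473 0.0711 0.0514] pin [0.4456 0.0693 0.0598] 16
  dish [ 0.6355 -0.1825  0.0872]
  tray 456.1 -299.8 [153.9  66.1] 26.1
scene gauge [0.4447 0.0685 0.0476] pin [0.447  0.0706 0.0549] 33
  dish [ 0.6192 -0.1824  0.1025]
  tray 441.5 -229.0 [176.8 144.7] 79.0
[ 0.42266608 -0.17500058  0.14701265] [ 3.14136066e+00 -1.87885580e-05  1.57126713e+00] 0.040465507320834704 [-0.21510649 -0.8411136  -0.85141203]
```

Request:
play_rows --motion '[[[0,0,0.15,0,0,0,-1],[0,0,0.3,0,0,0,-1],[0,0,0.4,0,0,0,-1],[0,0,0.42,0,0,0,-1],[0,0,0.42,0,0,0,-1],[0,0,0.42,0,0,0,0.1],[0,0,0.42,0,0,0,0.1],[0,0,0.42,0,0,0,0.1],[0,0,0.42,0,0,0,0.1],[0,0,0.25,0,0,0,0.1]]]'

```text
time_s: 33.2
ee_pos: [0.4205, -0.1748, 0.0815]
eef_rot: [-3.135, -0.004, 1.57]
force: [-0.2, 0.1, 0.9]
grip_width: 0.0514
grip_force: 0.0
```

Request:
play_rows --motion '[[[0,0,-0.18,0,0,0,0.3],[0,0,-0.3,0,0,0,0.3],[0.3,0.3,-0.3,0,0,0,1],[0.73,0.8,-0.3,0,0,0,1],[0.73,0.8,-0.3,0,0,0,1],[0.73,0.8,-0.3,0,0,0,1],[0.73,0.8,-0.3,0,0,0,1],[0.73,0.8,-0.3,0,0,0,1],[0.73,0.8,-0.3,0,0,0,1],[0.73,0.8,-0.3,0,0,0,1]]]'

```text
time_s: 34.2
ee_pos: [0.6223, 0.0066, 0.1591]
eef_rot: [-3.141, 0.0, 1.571]
force: [-0.0, -0.2, 0.2]
grip_width: 0.0941
grip_force: 0.0
```

```bash
python3 -c "
from h import *
C=look()
sleeves(C,[(.619,.066),(.6215,.005)])
W=cloud(C['scene']);q=near(W,.422,-.176,.03,.02,.06);print('placed',circ(q,.02),q[:,2].max())
from station import get_obs;o=get_obs();p=o['ee_pos'];print(p,o['grip_width'],o['force'])"
```

```text
top gauge 0 pin None 0
  dish [ 0.6374 -0.1832  0.0865]
  tray 439.8 -229.6 [170.4 143.5] 78.8
scene gauge [0.4452 0.0694 0.0486] pin [0.4483 0.0719 0.0554] 35
  dish [ 0.62   -0.1804  0.1028]
  tray 442.1 -230.5 [175.2 145.5] 78.1
top 1 few
top 2 few
scene 1 box [0.6226 0.0679] [0.008 0.006] circ [0.642  0.0704] 28
scene 2 box [0.6225 0.0055] [0.042 0.04 ] circ [0.6212 0.0037] 266
placed [ 0.4567346  -0.15528898] 0.049012585215974735
[0.62204076 0.00581443 0.15959394] 0.09406390738860242 [-0.40803023 -0.08932051 -0.36300373]
```

Request:
play_rows --motion '[[[-0.006,0,0.15,0,0,0,1],[-0.006,0,0.3,0,0,0,1],[-0.006,0,0.436,0,0,0,1],[-0.006,0,0.436,0,0,0,-1],[-0.006,0,0.436,0,0,0,-1],[-0.006,0,0.436,0,0,0,-1],[-0.006,0,0.436,0,0,0,-1],[-0.006,0,0.436,0,0,0,-1],[-0.006,0,0.436,0,0,0,-1],[-0.006,0,0.436,0,0,0,-1]]]'

```text
time_s: 35.3
ee_pos: [0.6226, 0.0052, 0.0508]
eef_rot: [3.141, 0.0, 1.571]
force: [-1.0, 0.2, -0.0]
grip_width: 0.0414
grip_force: 0.4
```

Request:
play_rows --motion '[[[0,0,0,0,0,0,-1],[0,0,0,0,0,0,-1],[0,0,0,0,0,0,-1],[0,0,0,0,0,0,-1],[0,0,-0.1,0,0,0,-1],[0,0,-0.25,0,0,0,-1],[0,0,-0.44,0,0,0,-1],[0,0,-0.44,0,0,0,-1]]]'

```text
time_s: 36.1
ee_pos: [0.625, 0.0051, 0.1669]
eef_rot: [3.132, 0.0, 1.571]
force: [0.1, 0.1, -0.8]
grip_width: 0.0389
grip_force: 15.0
```

```bash
python3 -c "
from h import *
C=look()
c=C['scene'];cv2.imwrite('pics/s6.png',cv2.resize(c['frame'][120:310,220:480],(780,570),interpolation=cv2.INTER_CUBIC)[...,::-1])
from station import get_obs;o=get_obs();p=o['ee_pos'];print(p,o['grip_width'],o['force'])"
```

```text
top gauge 0 pin None 0
  dish [ 0.6189 -0.1844  0.1013]
  tray 440.0 -230.2 [170.4 146.4] 80.0
scene gauge [0.4447 0.0699 0.0478] pin [0.4488 0.072  0.0556] 34
  dish [ 0.6192 -0.1808  0.1035]
  tray 441.3 -230.1 [175.2 144.6] 80.0
[0.62279431 0.00511147 0.16077133] 0.03878164054579305 [-0.71180389 -0.65047563 -1.90270908]
```

View pics/s6.png

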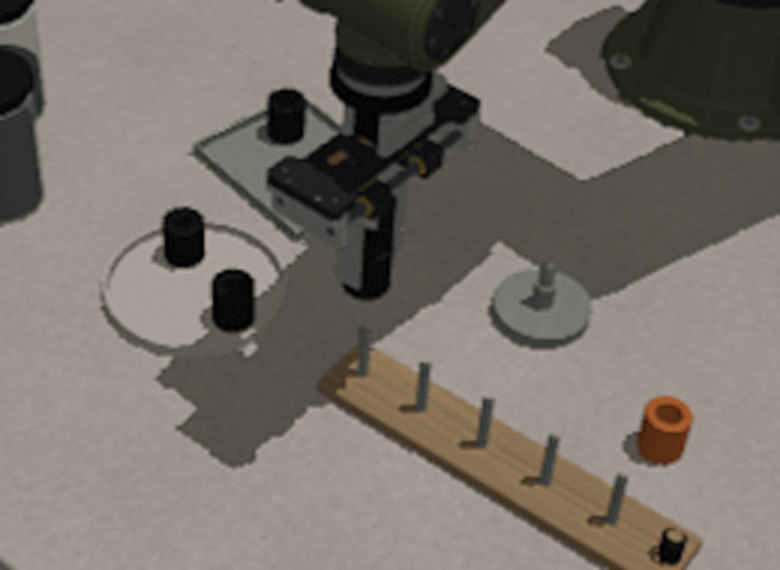

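Sleeve 5 is held (crop 368,275), the rack is empty, two sleeves stand in the dish and one is visible on the tray; the arm hides the other.

Request:
play_rows --motion '[[[0.258,-0.711,0,0,0,0,-1],[0.258,-0.711,0,0,0,0,-1],[0.258,-0.711,0,0,0,0,-1],[0.258,-0.711,0,0,0,0,-1],[0.258,-0.711,0,0,0,0,-1],[0.258,-0.711,0.1,0,0,0,-1],[0.258,-0.711,0.16,0,0,0,-1],[0.258,-0.711,0.16,0,0,0,-1]]]'

```text
time_s: 37.0
ee_pos: [0.4439, 0.0694, 0.1178]
eef_rot: [-3.137, 0.0, 1.57]
force: [-0.3, -0.2, -0.2]
grip_width: 0.0391
grip_force: 15.0
```

```bash
python3 -c "
from h import *
C=look()
from station import get_obs;o=get_obs();p=o['ee_pos'];print(p,o['eef_rot'],o['grip_width'],o['force'])"
```

```text
top gauge [0.4485 0.0442 0.0361] pin None 0
  dish [ 0.6362 -0.1844  0.0852]
  tray 440.9 -228.8 [173.1 141.3] 80.8
scene gauge [0.4455 0.0681 0.0474] pin [0.4468 0.071  0.0543] 33
  dish [ 0.6198 -0.184   0.1025]
  tray 441.2 -231.8 [178.1 145. ] 80.7
[0.4449706  0.06953142 0.12001816] [-3.14015811e+00  1.34904866e-04  1.57030699e+00] 0.038740455920877236 [-0.20287621  0.03543194 -0.98200556]
```

Request:
play_rows --motion '[[[0,0,0.04,0,0,0,-1],[0,0,0.08,0,0,0,-1],[0,0,0.12,0,0,0,-1],[0,0,0.152,0,0,0,-1],[0,0,0.152,0,0,0,-1]]]'

```text
time_s: 37.6
ee_pos: [0.4442, 0.0697, 0.0811]
eef_rot: [-3.139, 0.0, 1.571]
force: [-2.2, 0.9, -2.8]
grip_width: 0.0394
grip_force: 14.9
```

Request:
play_rows --motion '[[[0,0,0,0,0,0,0.4],[0,0,0,0,0,0,0.4],[0,0,0,0,0,0,0.4],[0,0,0,0,0,0,0.4],[0,0,0,0,0,0,0.4],[0,0,-0.08,0,0,0,0.4],[0,0,-0.18,0,0,0,0.4]]]'

```text
time_s: 38.3
ee_pos: [0.4443, 0.0696, 0.1274]
eef_rot: [-3.14, 0.0, 1.57]
force: [-0.1, -0.4, 0.1]
grip_width: 0.0659
grip_force: 0.0
```

```bash
python3 -c "
from h import *
C=look();check(C,(.4445,.069))"
```

```text
top gauge [0.4485 0.0458 0.0364] pin None 0
  dish [ 0.6191 -0.1848  0.1014]
  tray 441.9 -230.3 [170.3 142.4] 79.9
scene gauge [0.4448 0.0701 0.0475] pin [0.4593 0.0773 0.0618] 135
  dish [ 0.6196 -0.1801  0.1037]
  tray 441.3 -230.4 [175.6 146.1] 79.6
sleeve z [0.021 0.07  0.085] ctr [0.4447 0.068 ] 286
```

Sleeve 5 stopped on the step (top z ≈ 0.085), so it is furred and goes in the dish.

Request:
play_rows --motion '[[[0,0,0.15,0,0,0,0.4],[0,0,0.208,0,0,0,0.4],[0,0,0.208,0,0,0,-1],[0,0,0.208,0,0,0,-1],[0,0,0.208,0,0,0,-1],[0,0,0.208,0,0,0,-1],[0,0,0.208,0,0,0,-1],[0,0,0.208,0,0,0,-1],[0,0,0.1,0,0,0,-1],[0,0,-0.07,0,0,0,-1]]]'

```text
time_s: 39.4
ee_pos: [0.4439, 0.0696, 0.1448]
eef_rot: [-3.138, 0.0, 1.571]
force: [0.8, -1.0, -0.5]
grip_width: 0.039
grip_force: 15.0
```

Request:
play_rows --motion '[[[-0.8,0.927,-0.05,0,0,0,-1],[-0.8,0.927,-0.05,0,0,0,-1],[-0.8,0.927,-0.05,0,0,0,-1],[-0.8,0.927,-0.05,0,0,0,-1],[-0.8,0.927,-0.05,0,0,0,-1],[-0.8,0.927,-0.05,0,0,0,-1],[-0.8,0.927,-0.05,0,0,0,-1],[-0.8,0.927,-0.05,0,0,0,-1]]]'

```text
time_s: 40.2
ee_pos: [0.6768, -0.1311, 0.1569]
eef_rot: [-3.141, -0.0, 1.569]
force: [-0.6, 0.3, -0.9]
grip_width: 0.0389
grip_force: 15.0
```

```bash
python3 -c "
from h import *
C=look()
from station import get_obs;o=get_obs();p=o['ee_pos'];print(p,o['eef_rot'],o['grip_width'],o['force'])"
```

```text
top gauge [0.4458 0.0705 0.0448] pin [0.4472 0.0697 0.0605] 16
  dish [ 0.6334 -0.2016  0.0816]
  tray 440.6 -241.2 [153.1 143.6] 80.0
scene gauge [0.4463 0.0698 0.0477] pin [0.448  0.0721 0.0552] 33
  dish [ 0.6192 -0.185   0.1029]
  tray 442.2 -225.6 [166.5 145.3] 79.8
[ 0.67600389 -0.12956446  0.15768928] [-3.14140923e+00 -1.89996271e-04  1.57096142e+00] 0.039054853388069626 [-0.71316072 -0.04891904 -0.41312541]
```

Request:
play_rows --motion '[[[-0.236,0,0,0,0,0,-1],[-0.236,0,0.1,0,0,0,-1],[-0.236,0,0.28,0,0,0,-1],[-0.236,0,0.42,0,0,0,-1],[-0.236,0,0.46,0,0,0,-1],[-0.236,0,0.46,0,0,0,-1]]]'

```text
time_s: 40.9
ee_pos: [0.676, -0.1883, 0.0426]
eef_rot: [-3.14, -0.0, 1.572]
force: [-0.3, -0.0, -1.0]
grip_width: 0.0388
grip_force: 15.0
```

Request:
play_rows --motion '[[[0,0,0,0,0,0,0.1],[0,0,0,0,0,0,0.1],[0,0,0,0,0,0,0.1],[0,0,0,0,0,0,0.1],[0,0,-0.2,0,0,0,0.1],[0,0,-0.5,0,0,0,0.1],[0,0,-0.7,0,0,0,0.1],[0.9,-0.9,-0.7,0,0,0,0.1],[0.9,-0.9,-0.7,0,0,0,0.1],[0.9,-0.9,-0.7,0,0,0,0.1]]]'

```text
time_s: 41.9
ee_pos: [0.5693, -0.0826, 0.2046]
eef_rot: [3.141, 0.0, 1.57]
force: [0.6, 1.1, 0.9]
grip_width: 0.0514
grip_force: 0.0
```

Request:
play_rows --motion '[[[0.9,-0.4,0,0,0,0,0.1],[0.9,-0.4,0,0,0,0,0.1],[0.9,-0.4,0,0,0,0,0.1],[0.9,-0.4,0,0,0,0,0.1],[0.9,-0.4,0,0,0,0,0.1],[0.9,-0.4,0,0,0,0,0.1],[0.9,-0.4,0,0,0,0,0.1],[0.9,-0.4,0,0,0,0,0.1]]]'

```text
time_s: 42.7
ee_pos: [0.4713, 0.1407, 0.2044]
eef_rot: [3.141, 0.0, 1.57]
force: [0.3, 0.2, -0.2]
grip_width: 0.0513
grip_force: 0.0
```

```bash
python3 -c "
from h import *
C=look()
W=cloud(C['top']);f=C['top']['frame']
m=(f.max(-1)<70)&(W[...,2]>.038)&(W[...,2]<.06)&(W[...,0]>.3)&(W[...,0]<.75)&(W[...,1]>-.33)&(W[...,1]<-.08)
k,L,S,_=cv2.connectedComponentsWithStats(m.astype(np.uint8))
for i in range(1,k):
  if S[i,4]>15: q=W[L==i];print((q.max(0)+q.min(0))/2,np.ptp(q,axis=0),np.median(q[:,2]))
a=cv2.resize(C['scene']['frame'][110:260,240:440],(400,300));b=cv2.resize(f[150:275,250:417],(400,300))
cv2.imwrite('pics/s7.png',np.hstack([a,b])[...,::-1])
from station import get_obs;o=get_obs();p=o['ee_pos'];print(p,o['force'])"
```

```text
top gauge [0.4455 0.0706 0.0455] pin [0.4473 0.069  0.0624] 16
  dish [ 0.6354 -0.1864  0.0866]
  tray 440.6 -230.4 [170.7 139.9] 80.0
scene gauge [0.4469 0.0692 0.0474] pin [0.4488 0.0717 0.0552] 32
  dish [ 0.6199 -0.1811  0.1027]
  tray 440.9 -230.6 [176.  144.6] 80.2
[ 0.67825775 -0.18732535  0.04872873] [0.03329178 0.03563961 0.0157566 ] 0.04797587783995416
[ 0.63907833 -0.13322204  0.04875176] [0.03598442 0.0385689  0.01836234] 0.04742924396706516
[ 0.60851754 -0.22255503  0.04672451] [0.03560513 0.03819177 0.01239816] 0.047499065921218775
[ 0.42572155 -0.17311593  0.04734671] [0.03825445 0.0379859  0.01208208] 0.047113676234147084
[ 0.41060214 -0.27317342  0.04694762] [0.0379727  0.03612764 0.01745901] 0.046969069181349354
[0.47134147 0.14043494 0.20415971] [ 0.22437345 -0.94762621  1.353192  ]
```

View pics/s7.png

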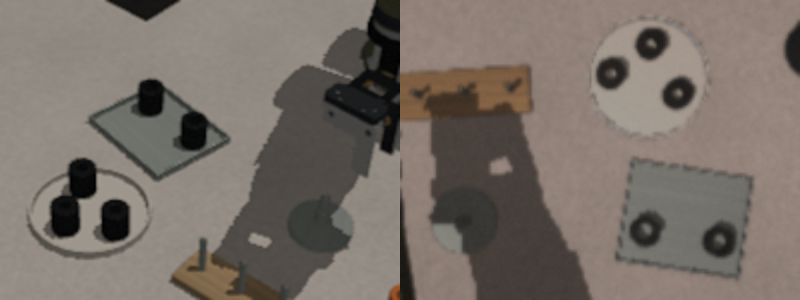

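The picture shows two sleeves upright on the tray, three upright in the dish (tops at z ≈ 0.048), and the gauge standing.

```bash
python3 -c "
from station import workorder
print(workorder.hand_in())"
```

```text
the job is handed in; nothing more can be done
None
```

All five sleeves were gauged in post order and the job is handed in (the hand-in returned no verdict): 1 and 4 are sound and stand on the tray, 2, 3 and 5 are furred and stand in the dish, and the gauge is still upright.

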